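Emboss a set tile in the spring die

TASK

Slide the blue spring die by its wooden handle from the white outline into the yellow outline, without lifting or tipping it, and let go. Then take the tamper out of its plywood dock, stand it on the round mat and let go so that you can take it the other way, press it squarely down between the die's cheeks until the orange sprung plate is fully down and level, and hold it there for a second. Finally lift it out and stand it back on the round mat with the plate sprung up again, disturbing nothing else.

Things in the scene. Friction and masses are not known exactly. Their poses are not given: they have to be found in the camera images.
- die: Spring die, loose, about 0.9 kg: blue base 120 (x) x 100 (y) x 10 mm, origin at the centre of its underside. Two aluminium cheeks at y = +-33 to +-45 mm, x = +-25 mm, straight up to z = 106 mm, then flared outwards as a lead-in to z = 122 mm. The channel between them, 66 mm wide, is open at both x ends and holds the orange plate. In the yellow outline it has the outline's position and yaw.
- die_handle (a point): Middle of the die's light wooden handle bar, at (-100, 0, 27) mm in the die's frame. The bar is 18 mm wide (y) and 20 mm high (z = 17 to 37 mm, air below) and sticks out from the die along its -x, towards the robot, from x = -60 to -132 mm.
- plate_top (a point): Centre of the top face of the orange sprung plate (86 x 60 mm, card tile with brick lines fixed on it) between the die's cheeks; 36 mm above the die's underside when up, 24 mm when fully down; x axis along the die's x.
- lift (a joint): Sprung plate's travel: 0 up, 0.012 m fully down (hard stop). The spring pushes up with 5.5 N at the top and 11.5 N at the bottom, so the tamper's own weight does not press it down.
- rock (a joint): Tilt of the sprung plate about the die's y axis, rad: 0 level, stops at +-0.12; a spring of 1 N m/rad keeps it level, an off-centre or slanted push tilts it.
- tamper: Tamper, loose, about 0.4 kg: steel foot plate 72 (x) x 60 (y) x 12 mm with a square dark wooden grip, 48 x 48 mm, on its centre from z = 12 to 90 mm. Origin at the centre of the foot's underside, z up. The foot fits the die's channel only with the tamper's x along the die's x (either way round). In the dock it can be gripped only across its y faces, in the die only across its x faces.
- dock: Fixed plywood dock holding the tamper at the start: base 104 x 80 x 8 mm, two upright walls at x = +-38 to +-50 mm, 56 mm long in y, up to z = 98 mm, open at both y sides. Origin at the centre of its underside. The tamper stands on the base (at z = 8 mm) with the dock's x and y axes; lift it straight up.
- load_mark: White painted outline, flat on the table, where the die starts; origin at the centre of its 140 x 120 mm rectangle (its narrow tail, for the handle, points along -x).
- press_mark: Yellow painted outline, flat on the table, where the die must go; origin at the centre of its 140 x 120 mm rectangle, its narrow tail, for the handle, along -x.
- rest_mat: Round mat, blue with black rim, 124 mm across, flat on the table (no height that matters); origin at its centre. The tamper is put down here, at any yaw.
- paint_tin: Bystander: paint tin, 60 mm across, 105 mm tall, standing between the two outlines on their far side, often in the die's straight way; origin at the centre of its underside.
- tape_roll: Bystander: yellow tape roll lying flat, 86 mm across, 25 mm high; origin at the centre of its underside.
- puppet: Bystander: dark green puppet, 56 mm across, 100 mm tall; origin at the centre of its underside.
- tree_tall: Bystander: paper tree, 100 mm across, 168 mm tall; origin at the centre of its underside.
- tree_short: Bystander: paper tree, 100 mm across, 133 mm tall; origin at the centre of its underside.
- cup: Bystander: red open cup, 70 mm across, 85 mm tall; origin at the centre of its underside.
- brush: Bystander: brush lying on the table near the robot's side edge, under 250 mm long, along its x axis.
Things that resemble listed ones, but are neither listed nor needed, are in the scene too. What is shaped like the die but green or pink is not meant.

How it is judged:
On the way, in this order (a step that is already met when the one before it is completed fails the run):
1. the die stands in the yellow outline, let go (horizontal distance between die and press_mark below 0.015 m and angle between the x axis of die and the x axis of press_mark, either way round below 0.15 rad and contact force between the fingers and die below 0.05 N), for 0.2 s.
2. the tamper stands upright on the round mat, let go (horizontal distance between tamper and rest_mat below 0.03 m and height (world z) of tamper below 0.005 m and angle between tamper's own z axis and vertical below 0.06 rad and contact force between the fingers and tamper below 0.05 N), for 0.2 s.
3. the tamper presses the sprung plate fully down and level in the yellow outline, held for half a second (horizontal distance between die and press_mark below 0.015 m and angle between the x axis of die and the x axis of press_mark, either way round below 0.15 rad and value of joint lift above 0.0105 m and value of joint rock between -0.03 and 0.03 rad and angle between tamper's own z axis and vertical below 0.06 rad and contact force between tamper and die above 2 N), for 0.5 s.
At the end, for the whole second after the job is handed in: The die stands in the yellow outline (centre within 15 mm, yaw within 0.15 rad) with its plate sprung up (within 3 mm), and the tamper stands upright on the round mat (centre within 30 mm of the mat's, tilt under 0.06 rad), both released and at rest (all of step 1 and all of step 2 and value of joint lift below 0.003 m and linear speed of each of tamper, die below 0.02 m/s); the robot touches nothing.
It fails at once if the die is lifted more than 10 mm or tipped more than 0.15 rad (height (world z) of die above 0.01 m or angle between die's own z axis and vertical above 0.15 rad).
It fails at once if a bystander (tin, tape, puppet, trees, cup, brush) is pushed more than 30 mm (distance of any of paint_tin, tape_roll, puppet, tree_tall, tree_short, cup, brush from where it was at the start of the episode above 0.03 m).
It fails at once if a standing bystander is tipped more than 0.4 rad (angle between any of paint_tin, tape_roll, puppet, tree_tall, tree_short, cup's own z axis and vertical above 0.4 rad).
It also fails if it takes over 72 s, if anything falls off the work surface, if the arm or the gripper's body presses on something with over 40 N, if the wrist force passes 120 N, or if a joint passes its speed limit or range.

ROBOT

A 6-joint arm with a two-finger parallel gripper is mounted at the origin on the work surface. World frame = base frame: x ahead of the robot, y to its left, z up, the work surface at z = 0. Lengths are in m, angles in rad, forces in N, time in s.
With the tool pointing down it reaches from about 0.25 to 0.85 m from the base axis. Payload 12.5 kg.
Tool frame: the origin (TCP) lies midway between the tips of the shut fingers; the grasp point (between the pads) lies arm.grip_depth behind it (arm.grip_depth is the distance from the TCP to the grasp point, in m); z points along the fingers, y is the direction in which the jaws open and shut (so a half turn about z gives the same grasp; the last joint's range is limited). The gripper opens to 93 mm and grips with 3 to 60 N. Pads are 15 mm wide; open, the fingers measure 128 mm over their backs; the gripper's body (75 mm by 188 mm) begins 65 mm behind the grasp point.
Start: joints at [-0.085, 0.351, 1.652, -0, 1.139, -0.085], TCP at [0.55, 0, 0.219] pointing down, gripper open.
Joint ranges: [-2.75, 2.75], [-0.79, 2.1], [0.01, 2.65], [-1.57, 4.71], [0.07, 3.14], [-2.87, 2.87]. Speed limits (rad/s): [2.22, 2.22, 2.79, 3.14, 3.14, 3.14].

INTERFACE

Orientations are given as a rotation vector (axis times angle).
In Python, from workcell import arm, read_camera, job_done gives the robot as it stands.
- The arm moves only by the tool servo_tool, never from a script. Its argument "plan" is a list of rows, each a list of 7 numbers: the closure, from 0 (fully open) to 1 (shut), then the shift along the tool's x, y, z normalised to -1 to 1, where 1 is 0.04 m, then the turn, a rotation vector about the tool's x, y, z normalised to -1 to 1, where 1 is 4 degrees. A call has 1 to 20 rows; each row shifts and turns the pose as measured when the row begins, along the tool's axes as they then stand; what a row does not reach is not made up. A row lasts 1/12 s, in which the tool goes at most 41.7 mm and 7.16 degrees, less where a joint would pass 70% of its speed; a pose out of reach is approached as far as the arm can. A call with a number of a shift or a turn outside -1 to 1 is refused whole. A call with a gripper value outside its range is refused whole. The fingers move at their own pace and stop on an object; the grip force is fixed at half the most. Time passes only in rows, so rows that do not move let the fingers close. It gives the time, the measured TCP pose, the force and the opening at its end, in the units of the state.
- arm.state(): the state, without advancing time (a new reading comes with each control period).
- read_camera(name): name is "scene" or "side" or "wrist"; returns a dict with "image" (480x640x3 uint8, red, green, blue), "K" (3x3 intrinsics, pixels), "R" (3x3) and "t" (3): a world point X has camera coordinates R X + t; the wrist camera has in their place "T_tool_cam" (4x4, takes a point from camera to tool coordinates, whose origin is the TCP and whose axes are the flange's). Camera axes: x right, y down, z forward; pixel columns grow to the right and rows downward; lengths in m; the calibration is good to about 2 mm. The wrist camera is an equidistant fisheye: a pixel r from the principal point sees the ray r / f radians off the axis. A picture is of the moment at which its call begins: read the wrist's pose just before it. There is no depth.
- job_done(): hands the job in, once; it reports no verdict.
The state is a dict: "t": time; "joint_pos": joint angles; "joint_vel": joint speeds; "effort": joint torques, N m; "eef_pos": TCP position; "eef_rot": TCP orientation; "contact_force": force on the tool from outside, world axes, zero at the start; "ft_torque": the same for the moment, N m; "gripper_width": opening from 0.0 (shut) to 1.0 (fully open).
Only numpy, scipy, OpenCV 4.12 (cv2) and the standard library are available. Lean on these libraries where they do the work, as an engineer would, in place of code of your own. Each camera call takes 0.05 s, during which the arm holds its last target.

## Working session

There is one attempt and no reset: what is moved stays moved. The work goes in short steps, Python scripts to look and compute and a tool call to move; the robot and the scene stay as the last step left them, time stands still between calls to the robot, and variables do not carry over. Pictures are saved under pics/ and viewed, and the job is handed in when it is done.

Besides the shell and the picture viewer there is one more tool, called after "Request:" as a command line: name --pt "numbers of a row" for each row, then --argument value for the rest. servo_tool: Moves the arm, as the interface text tells. Scaled input: -1 to 1 covers 0.04 m each way for a shift and 4 degrees each way for a turn. Its arguments: {"type":"object","properties":{"plan":{"type":"array"}},"required":["plan"]}

```bash
ls; mkdir -p pics; python3 - <<'E'
from workcell import arm, read_camera
import cv2,numpy as np
print(arm.state(), arm.grip_depth)
for n in ["scene","side","wrist"]:
    c=read_camera(n); cv2.imwrite(f"pics/{n}0.png",c["image"][:,:,::-1])
    print(n,c["K"],c.get("R"),c.get("t"),c.get("T_tool_cam"))
E
```

```text
pics
{'t': 0.0, 'joint_pos': array([-8.46396632e-02,  3.51245241e-01,  1.65244223e+00,  7.64090316e-06,
        1.13913047e+00, -8.46043199e-02]), 'joint_vel': array([-0.00096301, -0.00147077,  0.00154055, -0.00109873,  0.00030205,
       -0.0001589 ]), 'effort': array([ 1.41757551e-03, -4.97321892e+01, -2.85254824e+01,  6.99741254e-02,
        2.57699919e-02, -1.73020858e-04]), 'eef_pos': array([5.49636938e-01, 3.64968717e-05, 2.18089615e-01]), 'eef_rot': array([-2.2208187e+00, -2.2207331e+00,  1.2323584e-03]), 'contact_force': array([ 0.61288206, -0.02406417, -0.02136325]), 'ft_torque': array([ 0.00818467,  0.02229131, -0.06832948]), 'gripper_width': 1.0013236794338989} 0.0188
scene [[510.27683374   0.         315.34160713]
 [  0.         510.27683374 242.06811756]
 [  0.           0.           1.        ]] [[-0.58901617  0.80809196  0.0068802 ]
 [ 0.69564569  0.51135041 -0.50457689]
 [-0.41126272 -0.29241776 -0.86333935]] [ 0.22858851 -0.35979745  1.39059587] None
side [[604.22617656   0.         318.24172593]
 [  0.         604.22617656 242.22117546]
 [  0.           0.           1.        ]] [[ 0.83430597 -0.5510561  -0.01645356]
 [-0.36618101 -0.53159849 -0.76375029]
 [ 0.41212257  0.64322641 -0.64530208]] [-0.37451361  0.24599799  1.37874608] None
wrist [[371.64829954   0.         321.72830643]
 [  0.         371.64829954 243.83486275]
 [  0.           0.           1.        ]] None None [[ 4.29481402e-04 -9.54874914e-01 -2.97007937e-01  8.40992720e-02]
 [ 9.99999908e-01  4.16703309e-04  1.06333271e-04 -5.80263853e-04]
 [ 2.22292173e-05 -2.97007955e-01  9.54875004e-01 -1.66404569e-01]
 [ 0.00000000e+00  0.00000000e+00  0.00000000e+00  1.00000000e+00]]
```

View pics/scene0.png

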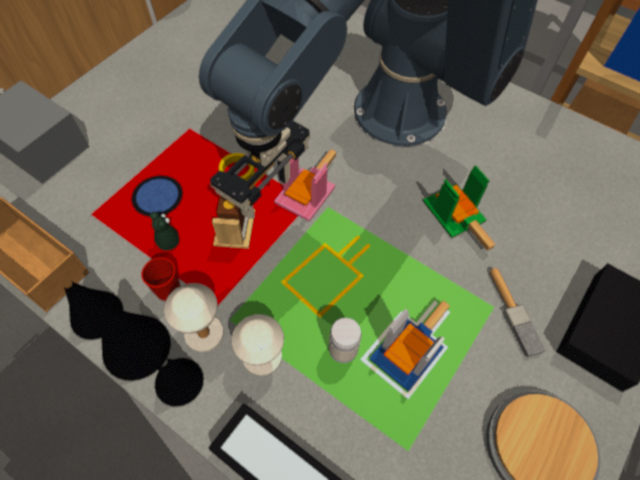

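View pics/side0.png

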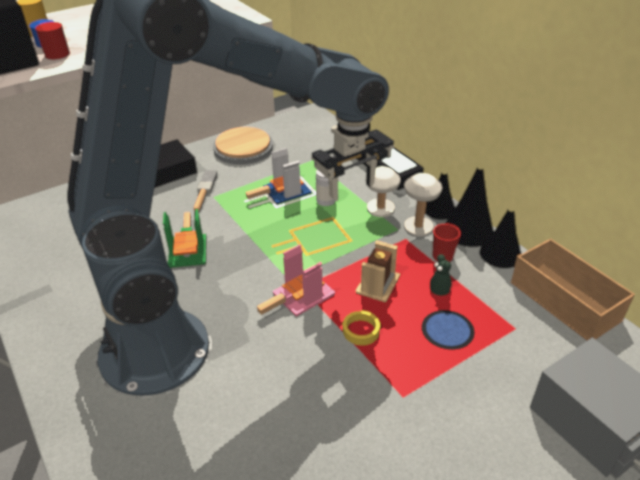

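View pics/wrist0.png

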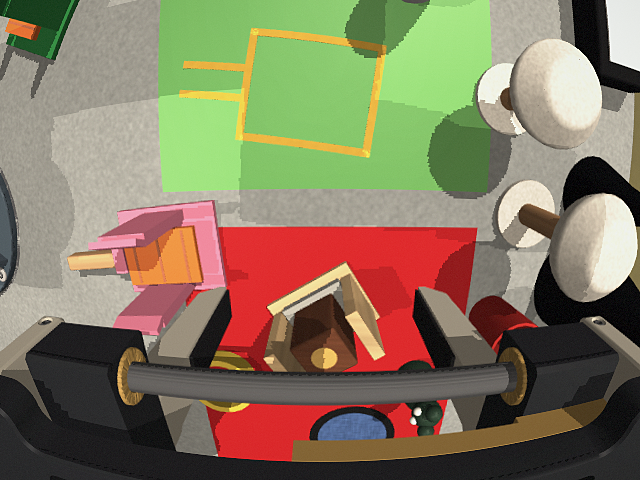

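```bash
cat > h.py <<'E'
from workcell import arm, read_camera
import cv2,numpy as np
from scipy.spatial.transform import Rotation as Ro
class Cam:
    def __init__(s,name,save=None):
        st=arm.state(); c=read_camera(name); s.im=np.ascontiguousarray(c["image"][:,:,::-1]); s.K=c["K"]; s.fish=name=="wrist"
        if s.fish:
            T=np.eye(4); T[:3,:3]=Ro.from_rotvec(st["eef_rot"]).as_matrix(); T[:3,3]=st["eef_pos"]
            W=T@c["T_tool_cam"]; s.Rcw=W[:3,:3]; s.C=W[:3,3]
        else: s.Rcw=c["R"].T; s.C=-c["R"].T@c["t"]
        if save: cv2.imwrite("pics/"+save+".png",s.im)
    def ray(s,uv):
        uv=np.atleast_2d(np.asarray(uv,float)); p=(uv-s.K[:2,2])/s.K[0,0]
        if s.fish:
            r=np.linalg.norm(p,axis=1)[:,None]+1e-12; d=np.c_[p/r*np.sin(r),np.cos(r)]
        else: d=np.c_[p,np.ones(len(p))]
        return d@s.Rcw.T
    def at(s,uv,z=0):
        d=s.ray(uv); return s.C+d*((z-s.C[2])/d[:,2])[:,None]
    def proj(s,X):
        c=(np.atleast_2d(X)-s.C)@s.Rcw
        if s.fish:
            n=np.linalg.norm(c[:,:2],axis=1); th=np.arctan2(n,c[:,2]); p=c[:,:2]/(n+1e-12)[:,None]*th[:,None]
        else: p=c[:,:2]/c[:,2:]
        return p*s.K[0,0]+s.K[:2,2]
    def top(s,x0,x1,y0,y1,z=0,res=0.001):
        # image: up=+x, left=+y
        xs=np.arange(x1,x0,-res); ys=np.arange(y1,y0,-res)
        X,Y=np.meshgrid(xs,ys,indexing='ij'); P=s.proj(np.c_[X.ravel(),Y.ravel(),np.full(X.size,z)]).astype(np.float32).reshape(X.shape+(2,))
        return cv2.remap(s.im,P[...,0],P[...,1],cv2.INTER_LINEAR)
E
python3 - <<'E'
from h import *
for n in ["scene","side","wrist"]:
    c=Cam(n); cv2.imwrite(f"pics/top_{n}.png",c.top(0.25,0.85,-0.4,0.4))
    im=c.top(0.25,0.85,-0.4,0.4); hsv=cv2.cvtColor(im,cv2.COLOR_BGR2HSV)
    m=cv2.inRange(hsv,(18,140,120),(32,255,255)); 
    k,l,stt,cen=cv2.connectedComponentsWithStats(m)
    for i in range(1,k):
        if stt[i,4]>150: print(n,'yellow',stt[i],0.85-cen[i][1]*1e-3,0.4-cen[i][0]*1e-3)
    m=cv2.inRange(hsv,(100,60,60),(120,255,255)); 
    k,l,stt,cen=cv2.connectedComponentsWithStats(m)
    for i in range(1,k):
        if stt[i,4]>500: print(n,'blue',stt[i],0.85-cen[i][1]*1e-3,0.4-cen[i][0]*1e-3)
E
```

```text
scene yellow [ 203  234  139  217 5536] 0.5118601878612716 0.12906412572254333
scene yellow [556 327  29  21 490] 0.5123061224489796 -0.17019183673469385
scene yellow [ 14 356  23  67 373] 0.45921179624664876 0.3757050938337802
scene yellow [643 404  33  76 827] 0.4103119709794438 -0.2624135429262394
scene yellow [590 423  13  39 307] 0.4077687296416938 -0.19481758957654716
scene blue [ 677  205  104  104 8389] 0.5933318631541304 -0.3283450947669567
scene blue [   0  213   89   49 2257] 0.6190859548072662 0.3552122286220647
side yellow [418 212  28  26 400] 0.6244575 -0.030662500000000037
side yellow [ 224  236  116  151 1410] 0.557909219858156 0.09735744680851066
side yellow [ 205  272   62  170 1085] 0.4866875576036866 0.17096129032258067
side yellow [ 561  370   98   97 4690] 0.43278614072494664 -0.20944626865671634
side blue [ 675  202  105  106 8641] 0.5954610577479458 -0.32720275431084356
side blue [   0  213   84  122 3737] 0.5669459459459458 0.3471161359379181
wrist yellow [  737     0    52   347 17146] 0.6783061938644581 -0.3625045491659862
wrist yellow [ 203  236  139  218 5104] 0.5141882836990596 0.1314700235109718
wrist yellow [569 284  31  31 781] 0.5512637644046094 -0.18385275288092195
wrist yellow [664 402  20  72 712] 0.41457584269662917 -0.2730828651685393
wrist yellow [577 405   9  33 225] 0.4271422222222222 -0.1817333333333333
wrist yellow [593 407  13  40 307] 0.4225244299674267 -0.19893811074918566
wrist yellow [ 584  543  110   57 1661] 0.27119927754364836 -0.23361288380493683
wrist blue [ 679  207   57  102 4668] 0.5925539845758354 -0.3109155955441303
```

View pics/top_scene.png

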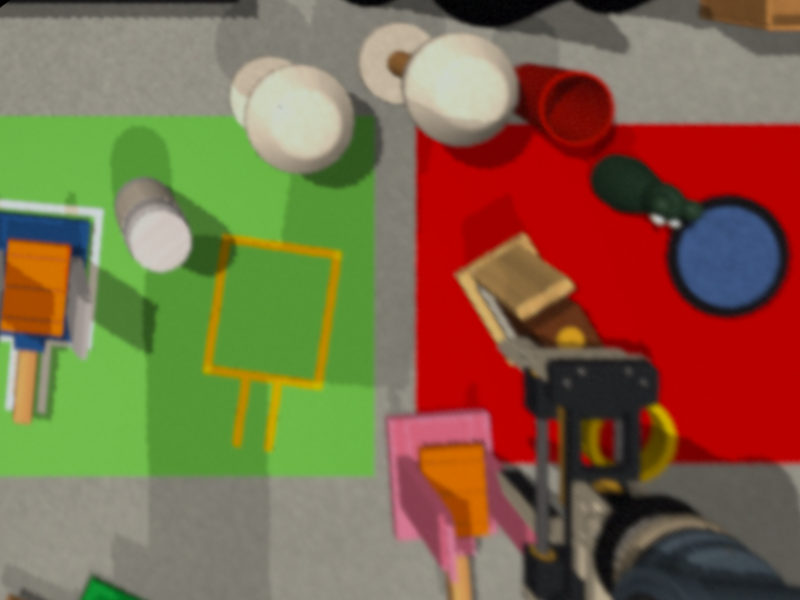

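View pics/top_side.png

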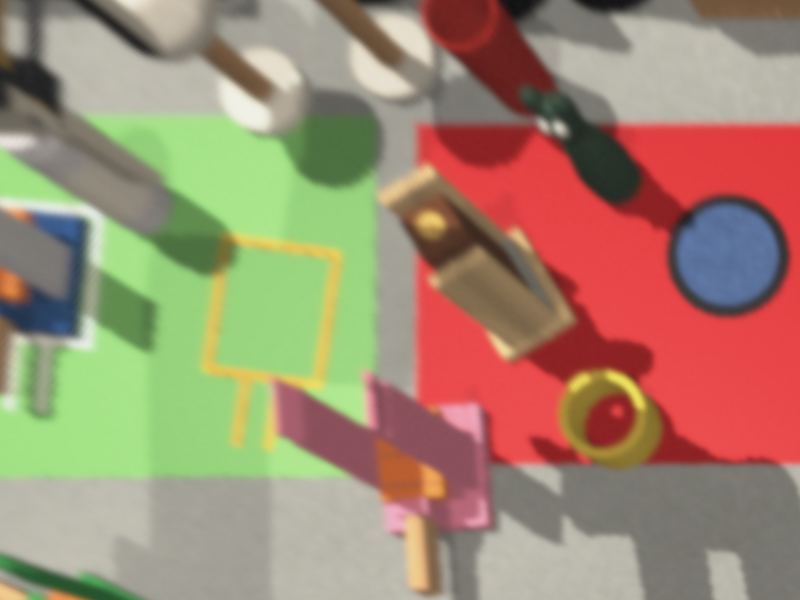

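View pics/top_wrist.png

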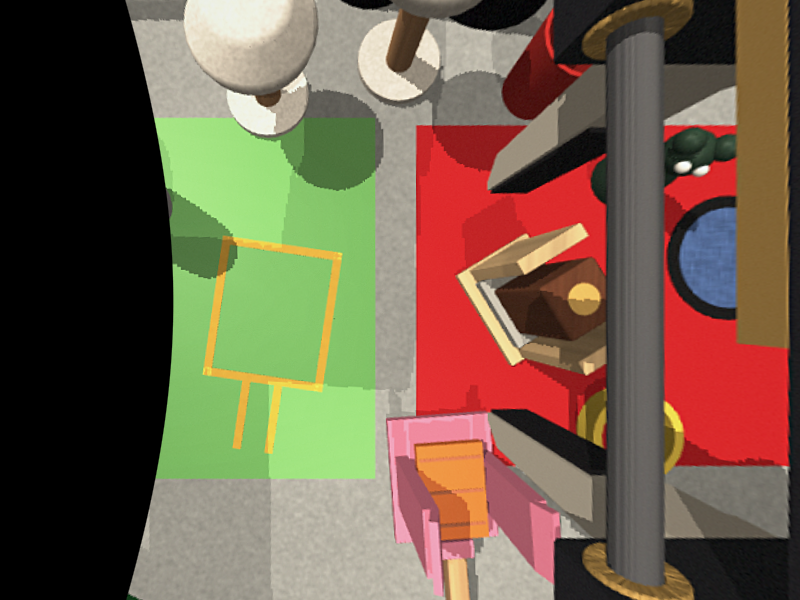

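```bash
python3 - <<'E'
from h import *
a=Cam("scene").top(0.40,0.75,0.22,0.52,0,0.0005)
cv2.imwrite("pics/die_s.png",a)
b=Cam("side").top(0.40,0.75,0.22,0.52,0,0.0005)
cv2.imwrite("pics/die_d.png",b)
c=Cam("wrist")
# dock crops raw
def crop(c,n,u0,u1,v0,v1,f):
    cv2.imwrite(n,cv2.resize(c.im[v0:v1,u0:u1],None,fx=f,fy=f,interpolation=cv2.INTER_CUBIC))
crop(c,"pics/dock_w.png",250,400,250,380,5)
crop(Cam("side"),"pics/dock_d.png",340,420,230,310,7)
crop(Cam("scene"),"pics/dock_s.png",200,270,190,260,7)
# press mark fit
for n in ["scene","wrist"]:
    im=Cam(n).top(0.39,0.65,0.02,0.22,0,0.0005); hsv=cv2.cvtColor(im,cv2.COLOR_BGR2HSV)
    m=cv2.inRange(hsv,(15,140,80),(32,255,255)); m[(0.65-np.arange(m.shape[0])*0.0005)<0.455]=0
    pts=np.argwhere(m>0)[:,::-1].astype(np.float32)
    r=cv2.minAreaRect(pts); print(n,0.65-r[0][1]*.0005,0.22-r[0][0]*.0005,np.array(r[1])*.0005,r[2])
E
```

```text
scene 0.5304000091552734 0.12930000305175782 [0.1226123  0.15825049] 8.130102157592773
wrist 0.5292761688232422 0.12907879638671876 [0.12099815 0.1559455 ] 8.331375122070312
```

View pics/die_s.png

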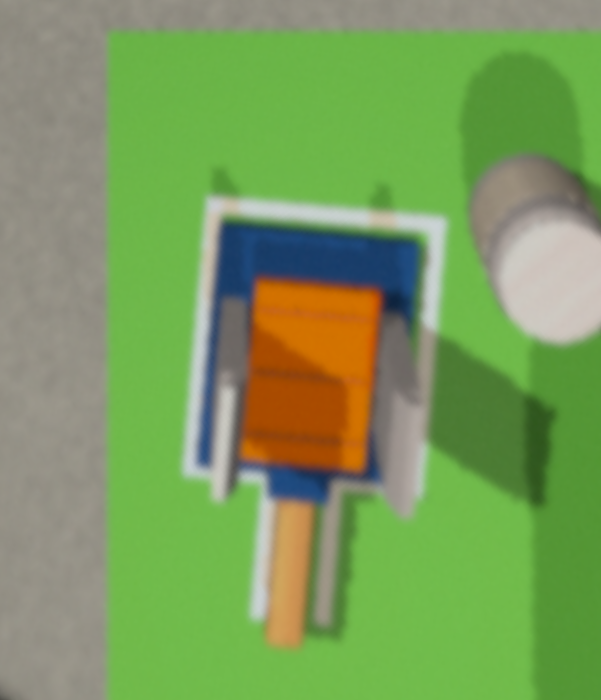

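View pics/die_d.png

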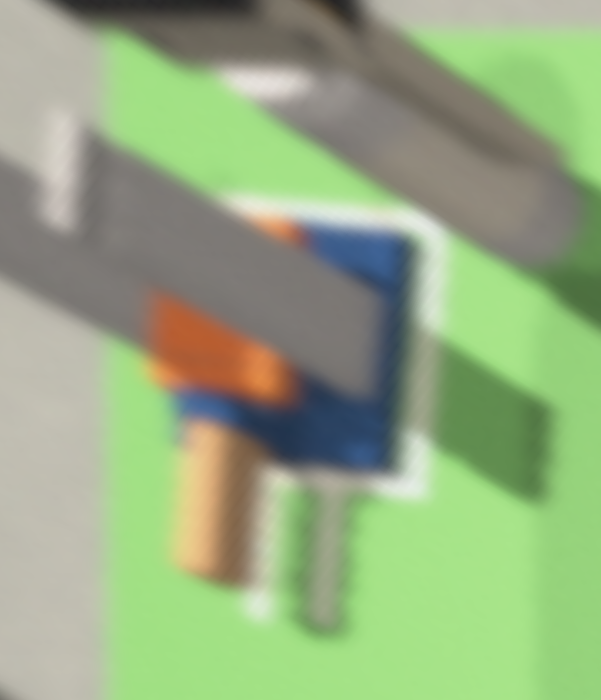

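View pics/dock_w.png

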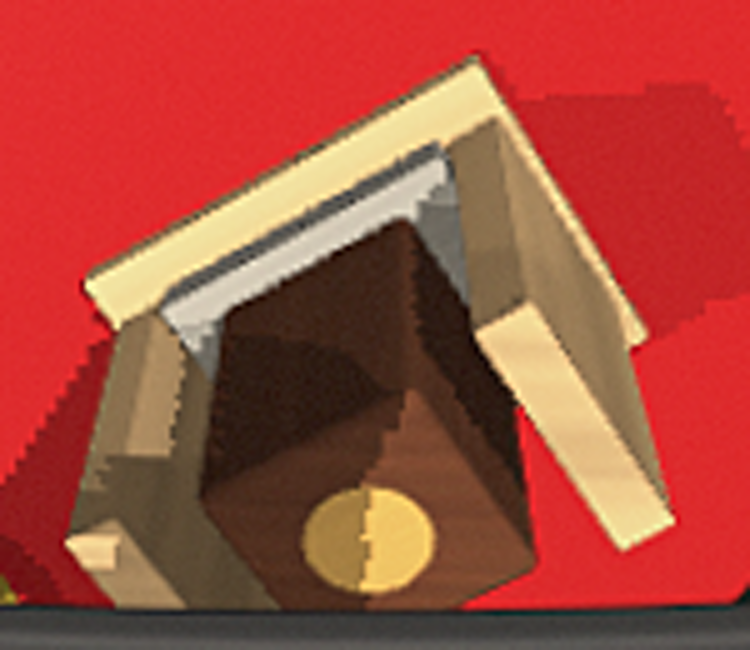

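View pics/dock_d.png

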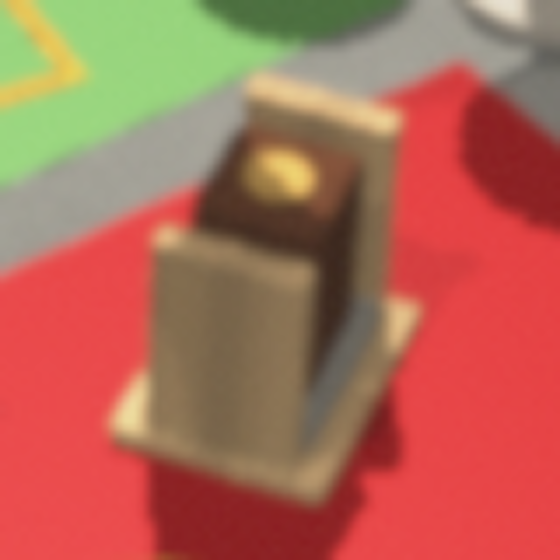

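View pics/dock_s.png

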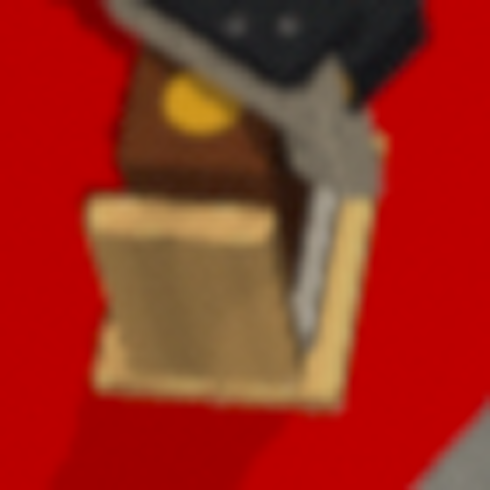

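Request:
servo_tool --pt "0 0.8 -0.2 -0.35 0 0 0" --pt "0 0.8 -0.2 -0.35 0 0 0" --pt "0 0.8 -0.2 -0.35 0 0 0" --pt "0 0.8 -0.2 -0.35 0 0 0" --pt "0 0.8 -0.2 -0.35 0 0 0" --pt "0 0.8 -0.2 -0.35 0 0 0" --pt "0 0 0 0 0 0 0" --pt "0 0 0 0 0 0 0"

```text
t: 1.32
eef_pos: [0.4995, 0.1996, 0.3061]
eef_rot: [-2.224, -2.217, -0.0]
contact_force: [-0.9, -0.4, 0.1]
gripper_width: 1.002
```

```bash
python3 - <<'E'
from h import *
c=Cam("wrist","wrist1")
c2=Cam("scene","scene1")
def crop(c,n,u0,u1,v0,v1,f):
    cv2.imwrite(n,cv2.resize(c.im[v0:v1,u0:u1],None,fx=f,fy=f,interpolation=cv2.INTER_CUBIC))
crop(c2,"pics/dock_s1.png",195,275,180,260,7)
crop(c2,"pics/die_s1.png",350,470,290,410,5)
print(arm.state()["eef_pos"])
E
```

```text
[0.49976891 0.19845103 0.30566671]
```

View pics/wrist1.png

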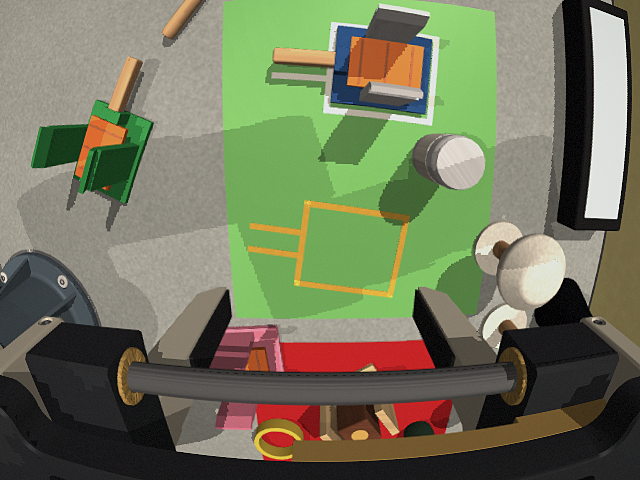

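View pics/dock_s1.png

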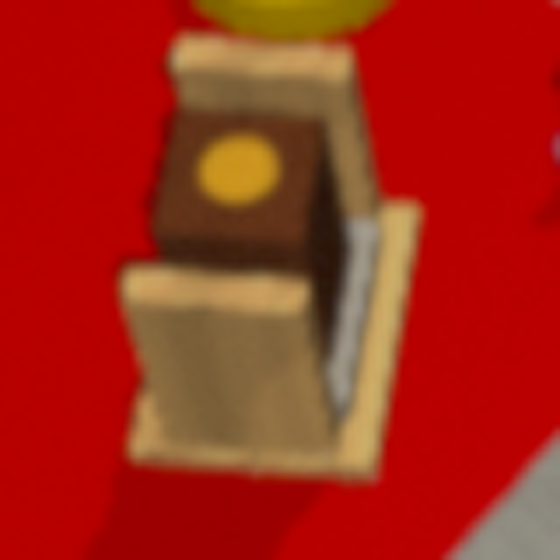

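```bash
python3 - <<'E'
from h import *
c=Cam("wrist")
cv2.imwrite("pics/die_w1.png",cv2.resize(c.im[0:130,260:450],None,fx=4.2,fy=4.2,interpolation=cv2.INTER_CUBIC))
E
```

```text
(no output)
```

View pics/die_w1.png

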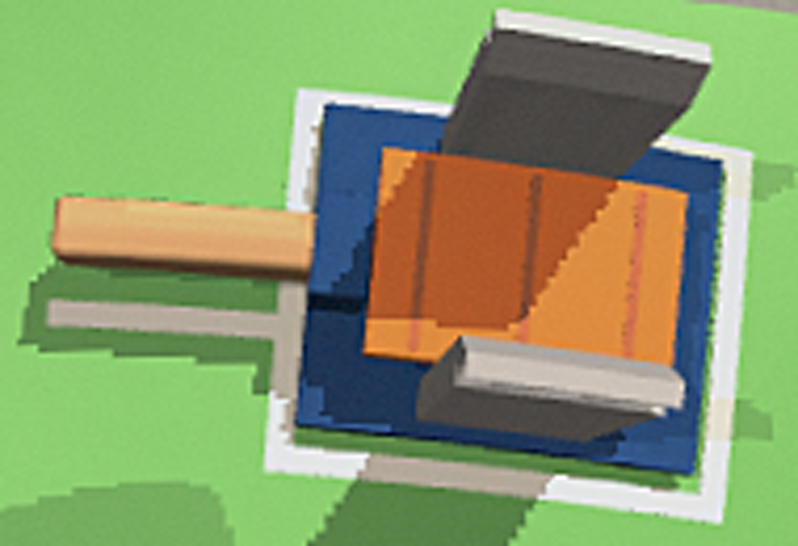

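View pics/die_s1.png

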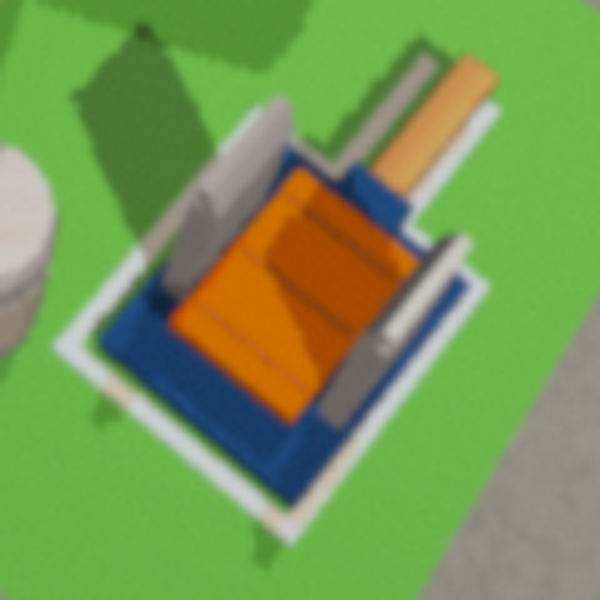

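```bash
cat >> h.py <<'E'
from scipy.optimize import least_squares
def fit(obs,x0):
    # obs: list of (cam, uv Nx2, local pts Nx3); pose x,y,yaw
    def f(p):
        R=Ro.from_euler('z',p[2]).as_matrix(); t=np.array([p[0],p[1],0])
        return np.concatenate([((c.proj(np.asarray(L,float)@R.T+t)-np.asarray(uv))*w).ravel() for c,uv,L,w in obs])
    r=least_squares(f,x0,loss='soft_l1'); return r.x,f(r.x)
class Old(Cam):
    pass
def camfrom(K,R=None,t=None,fish=False,Rcw=None,C=None):
    c=Cam.__new__(Cam); c.K=K; c.fish=fish
    c.Rcw=Rcw if Rcw is not None else R.T; c.C=C if C is not None else -R.T@t; return c
E
python3 - <<'E'
from h import *
w=Cam("wrist"); s=Cam("scene"); d=Cam("side")
L=[(-.06,.05,.01),(.06,.05,.01),(.06,-.05,.01),(-.06,-.05,.01),(-.043,.03,.036),(.043,.03,.036),(-.043,-.03,.036),(-.132,.009,.037)]
uv=np.array([(327,103),(722,160),(697,473),(297,428),(383,150),(687,193),(363,353),(58,198)])/4.2+[260,0]
Ls=[(.06,-.05,.01),(.06,.05,.01),(-.043,-.03,.036),(.043,-.03,.036),(.043,.03,.036)]
us=np.array([(100,342),(290,505),(297,168),(170,325),(292,425)])/5+[350,290]
for o in ([(w,uv,L,1)],[(s,us,Ls,1)],[(w,uv,L,1),(s,us,Ls,1)]):
    p,r=fit(o,[.5775,.362,-.1]); print("die",p.round(4),r.reshape(-1,2).round(1).tolist())
R=Ro.from_euler('z',p[2]).as_matrix(); print("handle",R@[-.1,0,.027]+[p[0],p[1],0])
Lm=[(-.07,.06,0),(.07,.06,0),(.07,-.06,0),(-.07,-.06,0)]
um=np.array([(298,88),(753,152),(720,523),(264,470)])/4.2+[260,0]
p,r=fit([(w,um,Lm,1)],[.5775,.362,-.1]); print("load",p.round(4),r.round(1))
# press mark
up=np.array([(305,202),(410,216),(391,296),(295,284)])
p,r=fit([(w,up,Lm,1)],[.5375,.128,-.14]); print("press",p.round(4),r.round(1))
# tin base: silhouette
# dock with wrist0
R0=Ro.from_rotvec([-2.2208187,-2.2207331,.0012323]).as_matrix(); T=np.eye(4);T[:3,:3]=R0;T[:3,3]=[.549637,0,.21809]
W=T@read_camera("wrist")["T_tool_cam"]; w0=camfrom(w.K,fish=True,Rcw=W[:3,:3],C=W[:3,3])
u0=np.array([(475,57),(87,285),(645,335)])/5+[250,250]
print(w0.at(u0,.008))
us=np.array([(420,203),(375,478),(130,462)])/7+[195,180]; print(s.at(us,.008))
ud=np.array([(108,425),(318,495),(420,305)])/7+[340,230]; print(d.at(ud,.008))
print("knob w0,s,d (z=.098)",w0.at(np.array([(368,540)])/5+250,.098),s.at(np.array([(238,170)])/7+[195,180],.098),d.at(np.array([(283,175)])/7+[340,230],.098))
E
```

```text
die [ 0.5742  0.3641 -0.0896] [[-0.5, 0.1], [0.3, -0.3], [0.0, 0.5], [-0.2, -0.2], [0.3, -0.1], [0.1, -0.2], [0.8, 0.4], [-0.8, -0.2]]
die [ 0.5773  0.368  -0.0967] [[-0.8, -0.1], [1.2, 0.6], [0.2, 0.3], [-0.2, -0.4], [-0.1, -0.3]]
die [ 0.5746  0.3648 -0.0851] [[-0.4, -0.2], [0.5, -0.9], [0.5, -0.1], [0.3, -0.5], [0.5, -0.4], [0.3, -0.8], [1.2, 0.1], [-0.6, -0.3], [-1.3, -1.7], [1.0, -1.5], [-0.8, -1.6], [-0.8, -2.2], [-0.5, -2.4]]
handle [0.47497277 0.37326967 0.027     ]
load [ 0.5758  0.3611 -0.0903] [ 0.   0.1 -0.2  0.   0.1  0.1  0.  -0.2]
press [ 0.5375  0.1251 -0.1468] [-0.  -1.9  0.  -0.4  1.3  1.4 -1.1  1.1]
[[ 0.5739488  -0.0528126   0.008     ]
 [ 0.48689831 -0.10848046  0.008     ]
 [ 0.6150503  -0.12147573  0.008     ]]
[[ 0.48736709 -0.10536262  0.008     ]
 [ 0.57908615 -0.04864251  0.008     ]
 [ 0.62163864 -0.11665464  0.008     ]]
[[ 0.48668152 -0.11087017  0.008     ]
 [ 0.52666026 -0.18008873  0.008     ]
 [ 0.61742207 -0.12508737  0.008     ]]
knob w0,s,d (z=.098) [[ 0.55070898 -0.1155821   0.098     ]] [[ 0.5532122  -0.11322676  0.098     ]] [[ 0.55395048 -0.11802166  0.098     ]]
```

Request:
servo_tool --pt "0 0.88 -0.12 0.4 0 0 0" --pt "0 0.88 -0.12 0.4 0 0 0" --pt "0 0.88 -0.12 0.4 0 0 0" --pt "0 0.88 -0.12 0.4 0 0 0" --pt "0 0.88 -0.12 0.4 0 0 0" --pt "0 0 0 0 0 0 -1" --pt "0 0 0 0 0 0 -1" --pt "0 0 0 0 0 0 -1" --pt "0 0 0 0 0 0 -1" --pt "0 0 0 0 0 0 -1" --pt "0 0 0 0 0 0 -1" --pt "0 0 0 0 0 0 -1" --pt "0 0 0 0 0 0 -1" --pt "0 0 0 0 0 0 -1" --pt "0 0 0 0 0 0 -1" --pt "0 0 0 0 0 0 -1" --pt "0 0 0 0 0 0 -1" --pt "0 0 0 0 0 0 -1" --pt "0 0 0 0 0 0 -1" --pt "0 0 0 0 0 0 -1"

```text
t: 3.33
eef_pos: [0.4825, 0.3699, 0.2135]
eef_rot: [-0.778, -3.035, 0.015]
contact_force: [0.4, 0.2, 0.7]
gripper_width: 0.999
```

Request:
servo_tool --pt "0 0 0 0 0 0 -1" --pt "0 0 0 0 0 0 -1" --pt "0 0 0 0 0 0 -1" --pt "0 0 0 0 0 0 -1" --pt "0 0 0 0 0 0 -1" --pt "0 0 0 0 0 0 -1" --pt "0 0 0 0 0 0 0" --pt "0 0 0 0 0 0 0"

```text
t: 4.0
eef_pos: [0.4851, 0.3648, 0.2107]
eef_rot: [-0.105, -3.126, 0.016]
contact_force: [0.6, 0.3, 0.5]
gripper_width: 1.002
```

```bash
cat >> h.py <<'E'
def to(x,y,z,yawx):
    """needed shift in tool axes (m) and turn about tool z (deg), target tool-x world angle yawx(rad), tool down"""
    st=arm.state(); R=Ro.from_rotvec(st["eef_rot"]).as_matrix()
    c,s=np.cos(yawx),np.sin(yawx); Rt=np.array([[c,s,0],[s,-c,0],[0,0,-1.]])
    d=R.T@(np.array([x,y,z])-st["eef_pos"]); rv=Ro.from_matrix(R.T@Rt).as_rotvec()
    print("t",round(st["t"],2),"pos",st["eef_pos"].round(4),"toolx ang",round(np.arctan2(R[1,0],R[0,0]),4),"| shift/0.04",(d/.04).round(2),"turn/4deg",(np.degrees(rv)/4).round(2),"F",st["contact_force"].round(1),"w",round(st["gripper_width"]*93,1),"j",st["joint_pos"].round(2))
E
python3 - <<'E'
from h import *
to(.475,.3733,.0085,np.pi-.09)
E
```

```text
t 4.0 pos [0.4851 0.3648 0.2107] toolx ang 3.0744 | shift/0.04 [0.2  0.25 5.06] turn/4deg [-0.15 -0.19  0.33] F [0.6 0.3 0.5] w 93.2 j [ 0.57  0.47  1.49 -0.    1.2  -0.94]
```

Request:
servo_tool --pt "0 0.1 0.12 0.7 -0.1 -0.1 0.2" --pt "0 0.1 0.13 0.7 -0.05 -0.09 0.13" --pt "0 0 0 0.7 0 0 0" --pt "0 0 0 0 0 0 0"

```text
t: 4.33
eef_pos: [0.4791, 0.3747, 0.1255]
eef_rot: [0.162, 3.133, 0.004]
contact_force: [-1.4, -1.1, -0.7]
gripper_width: 0.998
```

```bash
python3 - <<'E'
from h import *
to(.475,.3733,.0085,np.pi-.09)
Cam("wrist","w2"); c=Cam("scene"); cv2.imwrite("pics/s2.png",cv2.resize(c.im[230:420,330:520],None,fx=3,fy=3,interpolation=cv2.INTER_CUBIC))
E
```

```text
t 4.33 pos [0.4791 0.3747 0.1255] toolx ang 3.0381 | shift/0.04 [ 0.11 -0.05  2.92] turn/4deg [ 0.04  0.06 -0.19] F [-1.4 -1.1 -0.7] w 92.8 j [ 0.59  0.56  1.58 -0.    1.   -0.88]
```

View pics/w2.png

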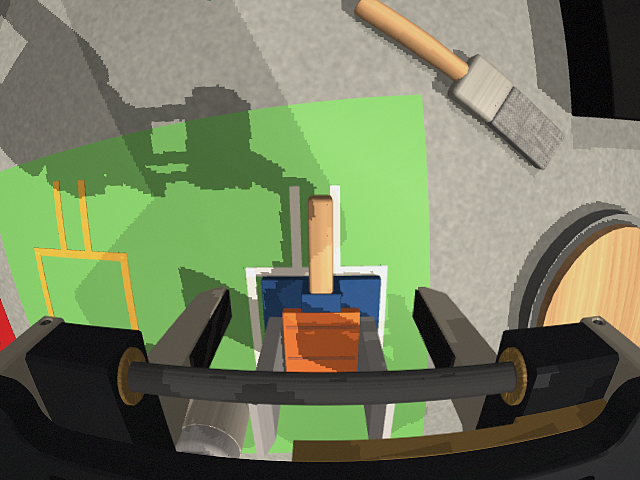

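View pics/s2.png

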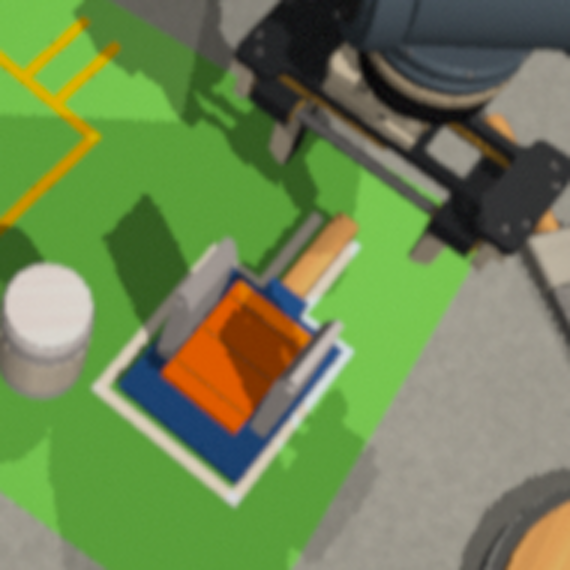

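```bash
python3 - <<'E'
from h import *
c=Cam("wrist")
print(c.at([(309,197),(332,197),(310,290),(334,290)],.037), c.at([(545,168),(360,5)],.01))
# press mark again, tin
Lm=[(-.07,.06,0),(.07,.06,0),(.07,-.06,0),(-.07,-.06,0)]
print(c.at([(36,249),(129,254),(58,181),(81,180)],0))
E
```

```text
[[0.44356299 0.37246484 0.037     ]
 [0.44524669 0.38864546 0.037     ]
 [0.5151382  0.36514028 0.037     ]
 [0.51707329 0.38344019 0.037     ]] [[0.43873623 0.57867428 0.01      ]
 [0.3005454  0.42568745 0.01      ]]
[[0.46533674 0.07757113 0.        ]
 [0.48219262 0.19840479 0.        ]
 [0.40196032 0.13266492 0.        ]
 [0.40616266 0.16201041 0.        ]]
```

Request:
servo_tool --pt "0 0.06 -0.03 0.8 0 0 -0.1" --pt "0 0.05 -0.02 0.8 0 0 -0.09" --pt "0 0 0 0.8 0 0 0" --pt "0 0 0 0.4 0 0 0" --pt "0 0 0 0 0 0 0"

```text
t: 4.9
eef_pos: [0.4865, 0.38, 0.0283]
eef_rot: [0.144, 3.111, 0.031]
contact_force: [-0.1, 0.6, 0.3]
gripper_width: 0.996
```

```bash
python3 - <<'E'
from h import *
to(.475,.3733,.0085,np.pi-.09)
E
```

```text
t 4.9 pos [0.4865 0.38   0.0283] toolx ang 3.0488 | shift/0.04 [ 0.28 -0.2   0.48] turn/4deg [ 0.3   0.38 -0.04] F [-0.1  0.6  0.3] w 92.6 j [ 0.59  0.7   1.62 -0.    0.79 -0.89]
```

Request:
servo_tool --pt "0 0.2 -0.08 0.3 0.25 0.3 -0.05" --pt "0 0.04 0 0.15 0.05 0.05 0" --pt "0 0 0 0 0 0 0"

```text
t: 5.15
eef_pos: [0.4789, 0.3791, 0.0136]
eef_rot: [0.141, 3.134, 0.002]
contact_force: [0.2, 0.3, 0.4]
gripper_width: 0.997
```

```bash
python3 - <<'E'
from h import *
to(.478,.376,.0085,np.pi-.09)
Cam("wrist","w3")
E
```

```text
t 5.15 pos [0.4789 0.3791 0.0136] toolx ang 3.0515 | shift/0.04 [ 0.02 -0.08  0.13] turn/4deg [ 0.02  0.07 -0.  ] F [0.2 0.3 0.4] w 92.7 j [ 0.59  0.72  1.62 -0.    0.8  -0.88]
```

View pics/w3.png

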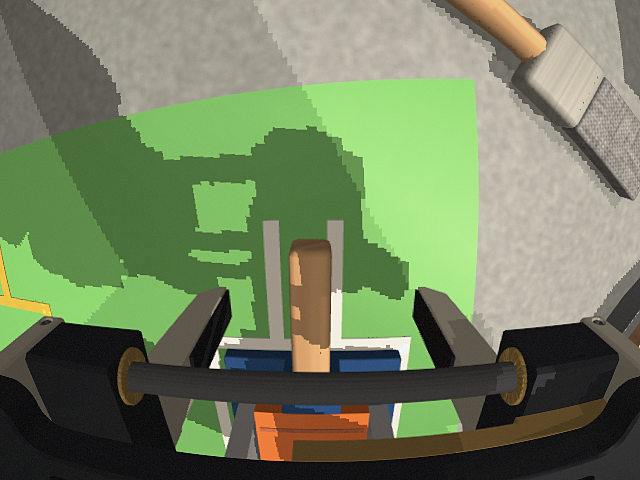

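Request:
servo_tool --pt "0 0.02 -0.08 0.12 0.02 0.05 0" --pt "0 0 0 0 0 0 0" --pt "1 0 0 0 0 0 0" --pt "1 0 0 0 0 0 0" --pt "1 0 0 0 0 0 0" --pt "1 0 0 0 0 0 0" --pt "1 0 0 0 0 0 0" --pt "1 0 0 0 0 0 0" --pt "1 0 0 0 0 0 0" --pt "1 0 0 0 0 0 0"

```text
t: 6.03
eef_pos: [0.4798, 0.377, 0.0126]
eef_rot: [0.141, 3.132, 0.006]
contact_force: [0.1, 0.6, -0.2]
gripper_width: 0.478
```

```bash
python3 - <<'E'
from h import *
to(.478,.376,.0085,np.pi-.09)
E
```

```text
t 6.03 pos [0.4798 0.377  0.0126] toolx ang 3.0513 | shift/0.04 [ 0.04 -0.03  0.1 ] turn/4deg [ 0.06  0.08 -0.  ] F [ 0.1  0.6 -0.2] w 44.5 j [ 0.59  0.72  1.62 -0.    0.79 -0.89]
```

Request:
servo_tool --pt "1 0 0 0 0 0 0" --pt "1 0 0 0 0 0 0" --pt "1 0 0 0 0 0 0" --pt "1 0 0 0 0 0 0" --pt "1 0 0 0 0 0 0" --pt "1 0 0 0 0 0 0" --pt "1 0 0 0 0 0 0"

```text
t: 6.62
eef_pos: [0.4795, 0.3765, 0.0125]
eef_rot: [0.143, 3.133, 0.005]
contact_force: [-0.7, 0.4, 1.6]
gripper_width: 0.195
```

```bash
python3 - <<'E'
from h import *
to(.42,.376,.012,np.pi-.09)
E
```

```text
t 6.62 pos [0.4795 0.3765 0.0125] toolx ang 3.0502 | shift/0.04 [ 1.48 -0.15  0.  ] turn/4deg [ 0.05  0.07 -0.02] F [-0.7  0.4  1.6] w 18.1 j [ 0.59  0.72  1.62 -0.    0.79 -0.89]
```

Request:
servo_tool --pt "1 0.12 0 0 0 0 0" --pt "1 0.25 0 0 0 0 0" --pt "1 0.25 0 0 0 0 0" --pt "1 0.25 0 0 0 0 0" --pt "1 0.25 0 0 0 0 0" --pt "1 0.2 0 0 0 0 0" --pt "1 0 0 0 0 0 0"

```text
t: 7.2
eef_pos: [0.4237, 0.382, 0.0125]
eef_rot: [0.14, 3.129, 0.007]
contact_force: [3.0, -0.2, -2.7]
gripper_width: 0.196
```

```bash
python3 - <<'E'
from h import *
to(.42,.376,.012,np.pi-.09)
E
```

```text
t 7.2 pos [0.4237 0.382  0.0125] toolx ang 3.0524 | shift/0.04 [ 0.08 -0.16  0.01] turn/4deg [0.07 0.14 0.01] F [ 3.  -0.2 -2.7] w 18.3 j [ 0.65  0.67  1.74 -0.    0.73 -0.83]
```

Request:
servo_tool --pt "1 0 -0.12 0 0 0.05 0" --pt "1 0 -0.25 0 0 0.05 0" --pt "1 0 -0.25 0 0 0 0.04" --pt "1 0 -0.25 0 0 0 0.04" --pt "1 0 -0.25 0 0 0 0.04" --pt "1 0 -0.25 0 0 0 0.04" --pt "1 0 -0.25 0 0 0 0.04" --pt "1 0 -0.25 0 0 0 0.04" --pt "1 0 -0.25 0 0 0 0.04" --pt "1 0 -0.25 0 0 0 0.04" --pt "1 0 -0.2 0 0 0 0.04" --pt "1 0 0 0 0 0 0"

```text
t: 8.2
eef_pos: [0.4122, 0.2711, 0.0126]
eef_rot: [0.18, 3.133, 0.013]
contact_force: [-0.7, 3.3, -0.7]
gripper_width: 0.191
```

```bash
python3 - <<'E'
from h import *
to(.4385,.141,.012,np.pi-.145)
Cam("scene","s4")
E
```

```text
t 8.2 pos [0.4122 0.2711 0.0126] toolx ang 3.0266 | shift/0.04 [-1.03 -3.15 -0.01] turn/4deg [0.13 0.04 0.43] F [-0.7  3.3 -0.7] w 17.8 j [ 0.48  0.57  1.94  0.01  0.62 -0.98]
```

View pics/s4.png

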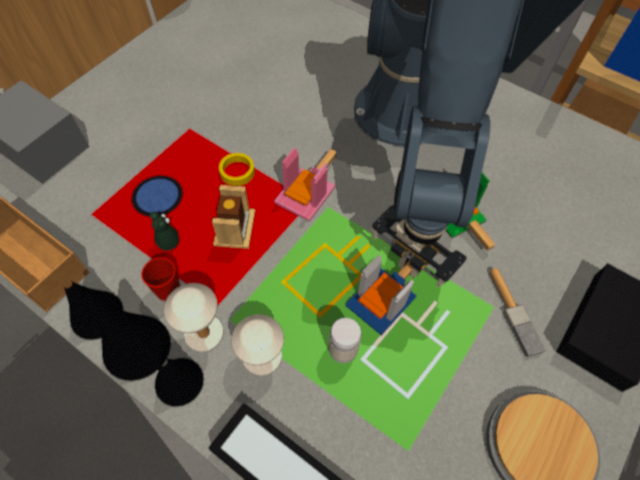

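Request:
servo_tool --pt "1 0 -0.12 0 0.05 0 0.04" --pt "1 0 -0.25 0 0.05 0 0.04" --pt "1 -0.05 -0.25 0 0 0 0.04" --pt "1 -0.08 -0.25 0 0 0 0.04" --pt "1 -0.1 -0.25 0 0 0 0.04" --pt "1 -0.1 -0.25 0 0 0 0.04" --pt "1 -0.1 -0.25 0 0 0 0.04" --pt "1 -0.1 -0.25 0 0 0 0.04" --pt "1 -0.1 -0.25 0 0 0 0.04" --pt "1 -0.1 -0.25 0 0 0 0.04" --pt "1 -0.1 -0.25 0 0 0 0" --pt "1 -0.1 -0.2 0 0 0 0" --pt "1 0 0 0 0 0 0"

```text
t: 9.33
eef_pos: [0.4336, 0.1524, 0.0124]
eef_rot: [0.218, 3.133, 0.003]
contact_force: [3.1, -0.3, -2.4]
gripper_width: 0.192
```

```bash
python3 - <<'E'
from h import *
to(.4385,.141,.012,np.pi-.145)
c=Cam("scene","s5"); cv2.imwrite("pics/s5c.png",cv2.resize(c.im[210:350,260:420],None,fx=5,fy=5,interpolation=cv2.INTER_CUBIC))
E
```

```text
t 9.33 pos [0.4336 0.1524 0.0124] toolx ang 3.0027 | shift/0.04 [-0.16 -0.27  0.01] turn/4deg [0.03 0.02 0.09] F [ 3.1 -0.3 -2.4] w 17.9 j [ 0.24  0.54  2.02  0.    0.58 -1.2 ]
```

View pics/s5c.png

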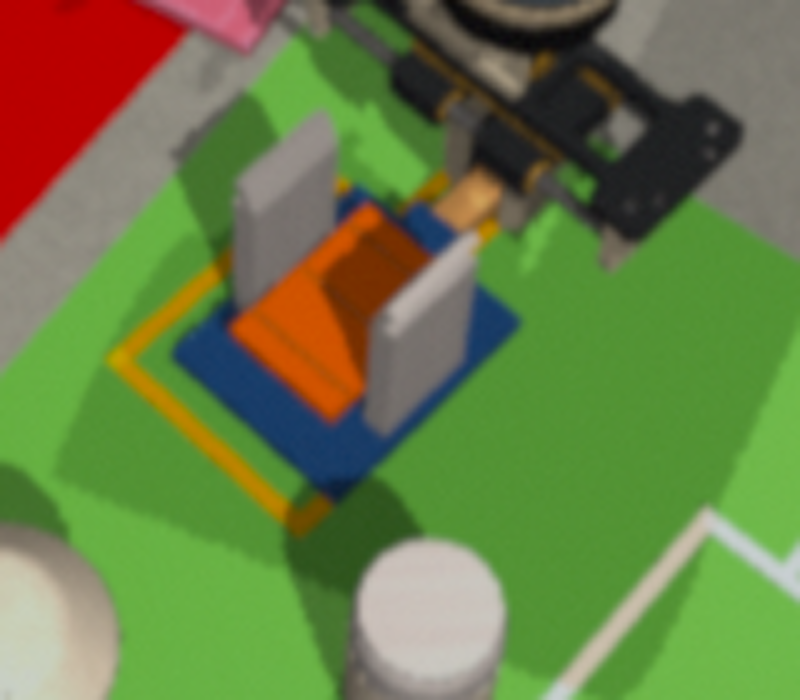

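```bash
python3 - <<'E'
from h import *
c=Cam("scene")
f=lambda a:np.array(a)/5+[260,210]
Ls=[(.06,-.05,.01),(.06,.05,.01),(-.06,.05,.01),(.043,-.03,.036),(.043,.03,.036),(-.043,-.03,.036)]
us=f([(175,352),(335,488),(520,320),(230,328),(335,420),(370,203)])
p,r=fit([(c,us,Ls,1)],[.53,.14,-.14]); print(p.round(4),r.round(1))
Lm=[(.07,-.06,0),(.07,.06,0)]
q,r=fit([(c,f([(108,358),(298,535)]),Lm,1)],[.53,.13,-.14]); print(q.round(4),r.round(1))
# rel
im=c.top(0.39,0.65,0.02,0.22,0,0.0005)
cv2.imwrite("pics/t5.png",im)
E
```

```text
[ 0.5299  0.1426 -0.1441] [-0.6 -0.3  0.4  2.2  0.9 -0.2  0.2 -0.1 -0.6 -0.5 -0.3  0. ]
[ 0.5378  0.1298 -0.1546] [-0.3 -0.4  0.3  0.3]
```

View pics/t5.png

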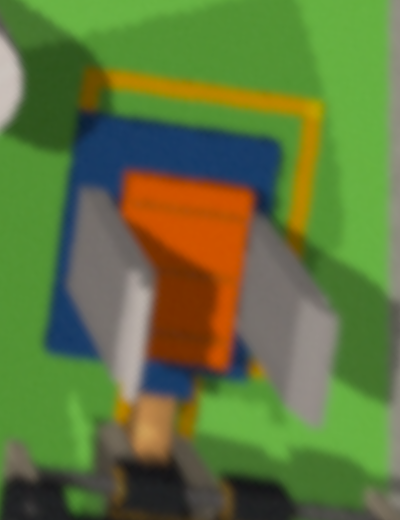

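Request:
servo_tool --pt "1 -0.1 -0.1 0 0 0 0" --pt "1 -0.14 -0.2 0 0 0 0" --pt "1 0 0 0 0 0 0" --pt "1 0 0 0 0 0 0"

```text
t: 9.77
eef_pos: [0.4393, 0.1416, 0.0124]
eef_rot: [-0.216, -3.132, -0.003]
contact_force: [-0.9, 0.4, 1.9]
gripper_width: 0.193
```

```bash
python3 - <<'E'
from h import *
to(.4385,.141,.012,np.pi-.145)
c=Cam("scene"); cv2.imwrite("pics/t6.png",c.top(0.39,0.65,0.02,0.22,0,0.0005))
E
```

```text
t 9.77 pos [0.4393 0.1416 0.0124] toolx ang 3.0036 | shift/0.04 [ 0.02 -0.02  0.01] turn/4deg [ 0.02 -0.04  0.1 ] F [-0.9  0.4  1.9] w 17.9 j [ 0.21  0.54  2.01  0.    0.59 -1.23]
```

View pics/t6.png

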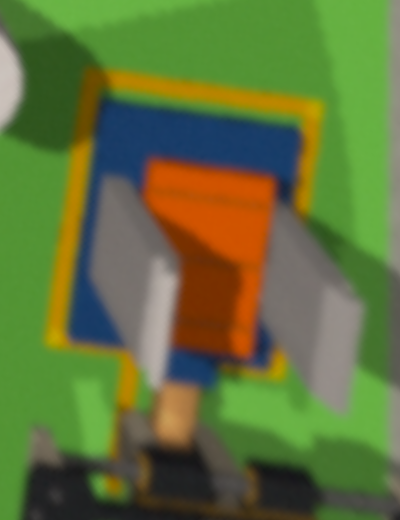

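Request:
servo_tool --pt "0 0 0 0 0 0 0" --pt "0 0 0 0 0 0 0" --pt "0 0 0 0 0 0 0" --pt "0 0 0 0 0 0 0" --pt "0 0 0 0 0 0 0" --pt "0 0 0 0 0 0 0" --pt "0 0 0 -0.5 0 0 0" --pt "0 0 0 -0.9 0 0 0" --pt "0 0 0 -0.9 0 0 0" --pt "0 0 0 -0.9 0 0 0" --pt "0 0 0 -0.9 0 0 0" --pt "0 0 0 -0.9 0 0 0" --pt "0 0 0 0 0 0 0" --pt "0 0 0 0 0 0 0"

```text
t: 10.98
eef_pos: [0.4366, 0.1419, 0.2203]
eef_rot: [-0.216, -3.123, 0.001]
contact_force: [0.0, -0.5, -0.9]
gripper_width: 1.003
```

```bash
python3 - <<'E'
from h import *
to(.551,-.115,.12,np.pi/2)
c=Cam("scene","s7"); cv2.imwrite("pics/t7.png",c.top(0.39,0.65,0.02,0.22,0,0.0005))
cv2.imwrite("pics/dock7.png",cv2.resize(c.im[170:270,180:290],None,fx=6,fy=6,interpolation=cv2.INTER_CUBIC))
Cam("wrist","w7")
E
```

```text
t 10.98 pos [0.4366 0.1419 0.2203] toolx ang 3.0036 | shift/0.04 [-3.74 -5.96  2.47] turn/4deg [-0.13 -0.12 20.52] F [ 0.  -0.5 -0.9] w 93.3 j [ 0.21  0.19  1.87  0.    1.1  -1.22]
```

View pics/t7.png

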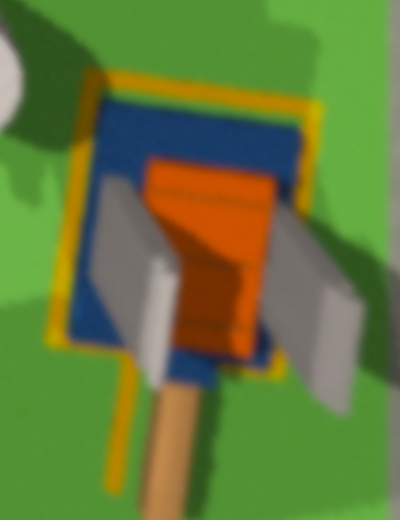

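View pics/w7.png

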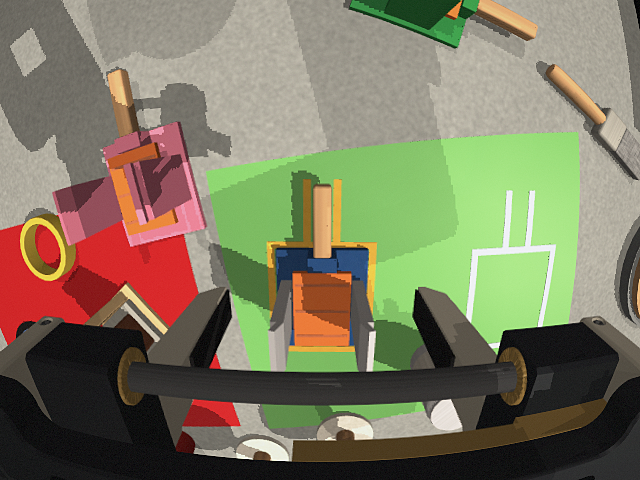

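Request:
servo_tool --pt "0 -0.3 -0.4 0 0 0 0" --pt "0 -0.5 -0.8 0 0 0 0" --pt "0 -0.5 -0.8 0 0 0 0" --pt "0 -0.5 -0.8 0 0 0 0" --pt "0 -0.5 -0.8 0 0 0 0" --pt "0 -0.5 -0.8 0 0 0 0" --pt "0 -0.5 -0.8 0 0 0 0" --pt "0 -0.44 -0.76 0 0 0 0" --pt "0 0 0 0 0 0 -1" --pt "0 0 0 0 0 0 -1" --pt "0 0 0 0 0 0 -1" --pt "0 0 0 0 0 0 -1" --pt "0 0 0 0 0 0 -1" --pt "0 0 0 0 0 0 -1" --pt "0 0 0 0 0 0 -1" --pt "0 0 0 0 0 0 -1" --pt "0 0 0 0 0 0 -1" --pt "0 0 0 0 0 0 -1" --pt "0 0 0 0 0 0 0" --pt "0 0 0 0 0 0 0"

```text
t: 12.75
eef_pos: [0.5422, -0.1266, 0.1758]
eef_rot: [0.897, -2.943, -0.055]
contact_force: [-0.2, 0.1, 0.5]
gripper_width: 0.999
```

```bash
python3 - <<'E'
from h import *
to(.551,-.115,.2,np.radians(212))
c=Cam("wrist","w8")
E
```

```text
t 12.75 pos [ 0.5422 -0.1266  0.1758] toolx ang -2.5484 | shift/0.04 [-0.31  0.15 -0.62] turn/4deg [ 0.75 -0.75  0.48] F [-0.2  0.1  0.5] w 92.9 j [-0.31  0.45  1.62 -0.01  1.14 -2.47]
```

View pics/w8.png

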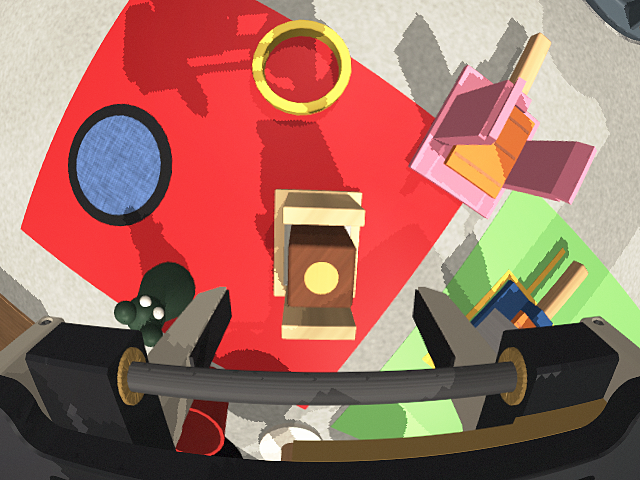

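```bash
python3 - <<'E'
from h import *
c=Cam("wrist")
cv2.imwrite("pics/dock8.png",cv2.resize(c.im[175:350,260:380],None,fx=4,fy=4,interpolation=cv2.INTER_CUBIC))
E
```

```text
(no output)
```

View pics/dock8.png

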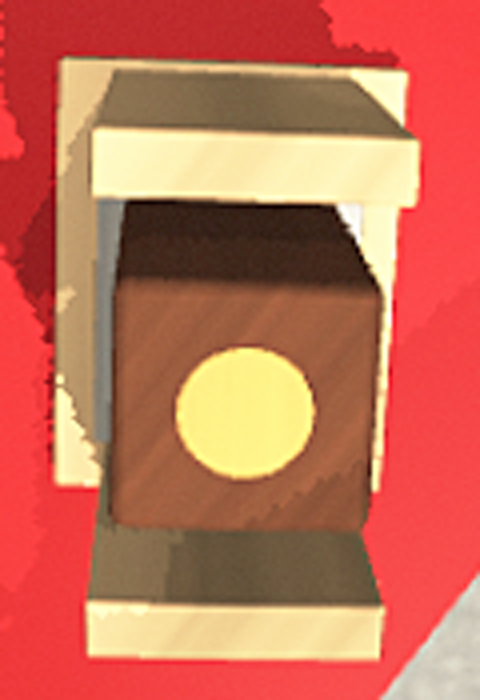

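```bash
python3 - <<'E'
from h import *
c=Cam("wrist")
L=[(-.052,-.04,.008),(-.052,.04,.008),(-.05,-.028,.098),(-.05,.028,.098),(-.038,-.028,.098),(-.038,.028,.098),(.038,-.028,.098),(.038,.028,.098),(.05,-.028,.098),(.05,.028,.098),(-.024,-.024,.098),(-.024,.024,.098),(0,0,.098),(.052,-.04,.008)]
u=np.array([(60,58),(408,70),(92,128),(418,138),(93,198),(415,205),(87,603),(384,605),(87,655),(381,660),(113,280),(382,288),(245,412),(55,485)])/4+[260,175]
p,r=fit([(c,u,L,1)],[.551,-.115,.56]); print(p.round(4),np.degrees(p[2]),r.reshape(-1,2).round(1).tolist())
# mat & puppet
print(c.at([(70,163),(171,163),(120,105),(120,225)],0), c.at([(165,320),(195,290)],0))
E
```

```text
[ 0.5514 -0.1146  0.5504] 31.53810174910774 [[-0.3, 0.3], [-0.3, 0.2], [-0.2, 0.1], [0.5, 0.2], [-0.8, -0.0], [0.2, 0.6], [-0.1, -0.6], [0.4, -0.1], [-0.1, 0.4], [-0.1, -0.0], [-0.3, -0.5], [1.5, -0.7], [0.0, 0.2], [0.0, -0.1]]
[[ 0.61998856 -0.38054209  0.        ]
 [ 0.56081982 -0.27564181  0.        ]
 [ 0.53965027 -0.35591881  0.        ]
 [ 0.64460762 -0.29433343  0.        ]] [[ 0.71057682 -0.20431543  0.        ]
 [ 0.65954147 -0.19157902  0.        ]]
```

Request:
servo_tool --pt "0 -0.2 0.1 0 0.4 -0.4 0.3" --pt "0 -0.1 0.05 0 0.3 -0.3 0.25" --pt "0 0 0 0 0 0 0"

```text
t: 13.15
eef_pos: [0.5496, -0.115, 0.1758]
eef_rot: [0.849, -3.023, -0.0]
contact_force: [0.5, 0.4, 0.1]
gripper_width: 0.999
```

```bash
python3 - <<'E'
from h import *
to(.5514,-.1146,.054,np.radians(211.5))
E
```

```text
t 13.15 pos [ 0.5496 -0.115   0.1758] toolx ang -2.5942 | shift/0.04 [-0.05 -0.02  3.05] turn/4deg [ 0.01 -0.02 -0.03] F [0.5 0.4 0.1] w 93.0 j [-0.29  0.42  1.66 -0.    1.06 -2.41]
```

Descend slowly over the tamper and check before closing.

Request:
servo_tool --pt "0 -0.05 -0.02 0.3 0 0 0" --pt "0 0 0 0.4 0 0 0" --pt "0 0 0 0.4 0 0 0" --pt "0 0 0 0.4 0 0 0" --pt "0 0 0 0.4 0 0 0" --pt "0 0 0 0.4 0 0 0" --pt "0 0 0 0.3 0 0 0" --pt "0 0 0 0 0 0 0"

```text
t: 13.82
eef_pos: [0.5526, -0.1161, 0.0691]
eef_rot: [0.844, -3.023, -0.0]
contact_force: [-0.5, 0.7, -1.0]
gripper_width: 1.003
```

```bash
python3 - <<'E'
from h import *
to(.5514,-.1146,.054,np.radians(211.5))
E
```

```text
t 13.82 pos [ 0.5526 -0.1161  0.0691] toolx ang -2.5968 | shift/0.04 [0.   0.05 0.38] turn/4deg [ 0.01 -0.04 -0.07] F [-0.5  0.7 -1. ] w 93.3 j [-0.29  0.57  1.73 -0.    0.85 -2.4 ]
```

Request:
servo_tool --pt "0 0 0.05 0.35 0 -0.04 -0.07" --pt "0 0 0 0 0 0 0" --pt "1 0 0 0 0 0 0" --pt "1 0 0 0 0 0 0" --pt "1 0 0 0 0 0 0" --pt "1 0 0 0 0 0 0" --pt "1 0 0 0 0 0 0" --pt "1 0 0 0 0 0 0" --pt "1 0 0 0 0 0 0" --pt "1 0 0 0 0 0 0" --pt "1 0 0 0 0 0 0" --pt "1 0 0 0 0 0 0"

```text
t: 14.82
eef_pos: [0.5541, -0.1156, 0.0601]
eef_rot: [-0.85, 3.021, -0.003]
contact_force: [-1.2, 0.5, 0.4]
gripper_width: 0.512
```

```bash
python3 - <<'E'
from h import *
to(.5514,-.1146,.2,np.radians(211.5))
c=Cam("wrist","w9")
E
```

```text
t 14.82 pos [ 0.5541 -0.1156  0.0601] toolx ang -2.5929 | shift/0.04 [ 0.04  0.05 -3.5 ] turn/4deg [-0.04  0.04 -0.02] F [-1.2  0.5  0.4] w 47.6 j [-0.29  0.59  1.73  0.    0.82 -2.41]
```

View pics/w9.png

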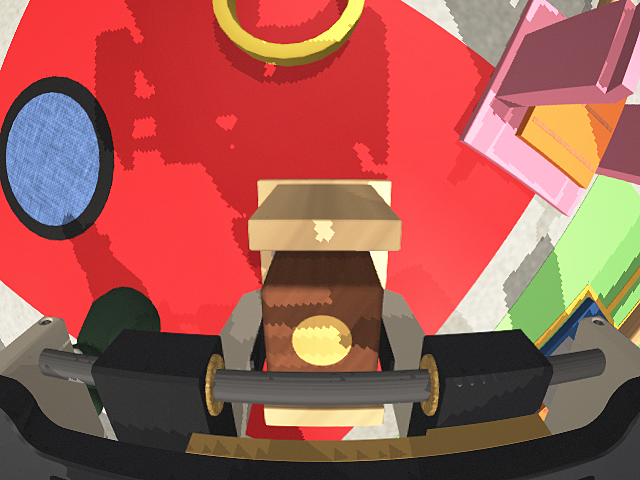

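Request:
servo_tool --pt "1 0 0 -0.2 0 0 0" --pt "1 0 0 -0.4 0 0 0" --pt "1 0 0 -0.4 0 0 0" --pt "1 0 0 -0.4 0 0 0" --pt "1 0 0 -0.4 0 0 0" --pt "1 0 0 -0.4 0 0 0" --pt "1 0 0 -0.4 0 0 0" --pt "1 0 0 -0.4 0 0 0" --pt "1 0 0 0 0 0 0"

```text
t: 15.62
eef_pos: [0.5517, -0.1144, 0.1859]
eef_rot: [0.85, -3.023, -0.004]
contact_force: [0.8, -0.4, -2.6]
gripper_width: 0.517
```

```bash
python3 - <<'E'
from h import *
to(.595,-.328,.16,np.radians(195))
c=Cam("scene","s10")
E
```

```text
t 15.62 pos [ 0.5517 -0.1144  0.1859] toolx ang -2.5933 | shift/0.04 [ 1.86 -5.12  0.63] turn/4deg [ 0.04 -0.01  4.1 ] F [ 0.8 -0.4 -2.6] w 48.1 j [-0.29  0.41  1.65  0.    1.08 -2.41]
```

View pics/s10.png

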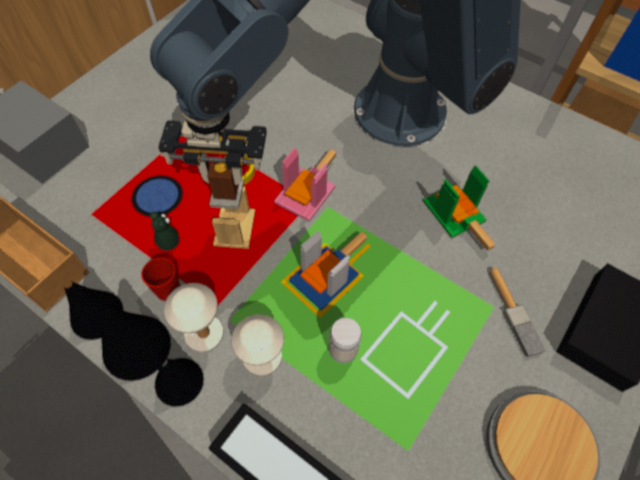

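Request:
servo_tool --pt "1 0.1 -0.25 0 0 0 0" --pt "1 0.15 -0.43 0 0 0 0" --pt "1 0.15 -0.43 0 0 0 0" --pt "1 0.15 -0.43 0 0 0 0" --pt "1 0.15 -0.43 0 0 0 0" --pt "1 0.15 -0.43 0 0 0 0" --pt "1 0.15 -0.43 0 0 0 0" --pt "1 0.15 -0.43 0 0 0 0" --pt "1 0.15 -0.43 0 0 0 0" --pt "1 0.15 -0.43 0 0 0 0" --pt "1 0.15 -0.43 0 0 0 0" --pt "1 0.15 -0.43 0 0 0 0" --pt "1 0 0 0 0 0 0.5" --pt "1 0 0 0 0 0 0.8" --pt "1 0 0 0 0 0 0.8" --pt "1 0 0 0 0 0 0.8" --pt "1 0 0 0 0 0 0.8" --pt "1 0 0 0 0 0 0"

```text
t: 17.17
eef_pos: [0.584, -0.3408, 0.151]
eef_rot: [0.427, -3.076, -0.04]
contact_force: [-0.0, 0.2, -4.8]
gripper_width: 0.512
```

```bash
python3 - <<'E'
from h import *
to(.595,-.328,.0521,np.radians(195))
c=Cam("wrist","w11")
hsv=cv2.cvtColor(c.im,cv2.COLOR_BGR2HSV)
E
```

```text
t 17.17 pos [ 0.584  -0.3408  0.151 ] toolx ang -2.8654 | shift/0.04 [-0.43  0.16  2.47] turn/4deg [ 0.43 -0.46  0.2 ] F [-0.   0.2 -4.8] w 47.6 j [-0.6   0.67  1.31 -0.01  1.2  -2.44]
```

View pics/w11.png

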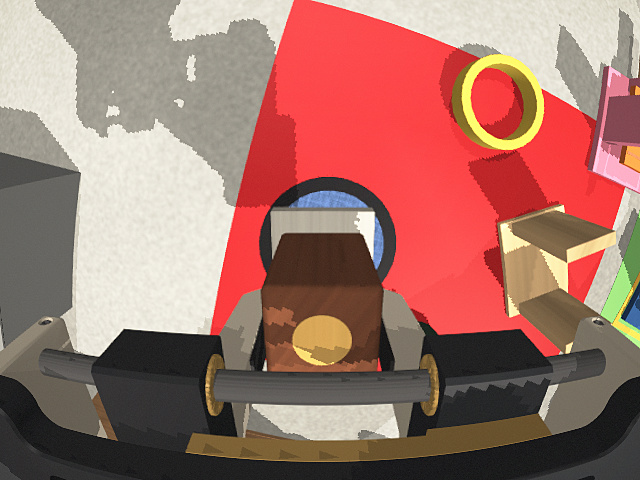

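Request:
servo_tool --pt "1 -0.25 0.1 0 0.25 -0.25 0.1" --pt "1 -0.18 0.06 0.2 0.18 -0.2 0.1" --pt "1 0 0 0.4 0 0 0" --pt "1 0 0 0.4 0 0 0" --pt "1 0 0 0.4 0 0 0" --pt "1 0 0 0.4 0 0 0" --pt "1 0 0 0.2 0 0 0" --pt "1 0 0 0 0 0 0"

```text
t: 17.88
eef_pos: [0.5964, -0.3314, 0.0614]
eef_rot: [0.44, -3.106, -0.004]
contact_force: [-0.2, -0.2, -3.4]
gripper_width: 0.515
```

```bash
python3 - <<'E'
from h import *
to(.594,-.328,.0521,np.radians(195))
E
```

```text
t 17.88 pos [ 0.5964 -0.3314  0.0614] toolx ang -2.8604 | shift/0.04 [0.03 0.1  0.23] turn/4deg [ 0.05 -0.05  0.28] F [-0.2 -0.2 -3.4] w 47.9 j [-0.58  0.76  1.38 -0.    1.   -2.43]
```

Request:
servo_tool --pt "1 0.03 0.08 0.1 0.05 -0.05 0.2" --pt "1 0 0 0.1 0 0 0" --pt "1 0 0 0.05 0 0 0" --pt "1 0 0 0 0 0 0"

```text
t: 18.22
eef_pos: [0.5945, -0.3293, 0.0528]
eef_rot: [-0.419, 3.112, -0.003]
contact_force: [0.0, 0.8, -4.7]
gripper_width: 0.516
```

```bash
python3 - <<'E'
from h import *
to(.594,-.328,.0521,np.radians(195))
E
```

```text
t 18.22 pos [ 0.5945 -0.3293  0.0528] toolx ang -2.8737 | shift/0.04 [0.   0.03 0.02] turn/4deg [-0.03  0.01  0.09] F [ 0.   0.8 -4.7] w 48.0 j [-0.57  0.77  1.4  -0.    0.97 -2.41]
```

Request:
servo_tool --pt "1 0 0.02 0.04 0 0 0.05" --pt "1 0 0 0.04 0 0 0" --pt "1 0 0 0 0 0 0"

```text
t: 18.47
eef_pos: [0.5952, -0.3291, 0.0528]
eef_rot: [-0.414, 3.111, -0.006]
contact_force: [1.1, -0.4, -3.4]
gripper_width: 0.519
```

```bash
python3 - <<'E'
from h import *
to(.594,-.328,.0521,np.radians(195))
E
```

```text
t 18.47 pos [ 0.5952 -0.3291  0.0528] toolx ang -2.8772 | shift/0.04 [0.02 0.04 0.02] turn/4deg [-0.06  0.04  0.04] F [ 1.1 -0.4 -3.4] w 48.3 j [-0.57  0.77  1.4  -0.    0.97 -2.41]
```

Request:
servo_tool --pt "1 0 0 0.1 0 0 0" --pt "1 0 0 0.08 0 0 0" --pt "1 0 0 0 0 0 0"

```text
t: 18.72
eef_pos: [0.5967, -0.3297, 0.0527]
eef_rot: [-0.413, 3.107, -0.009]
contact_force: [-0.5, -0.3, -3.8]
gripper_width: 0.513
```

```bash
python3 - <<'E'
from h import *
to(.594,-.328,.0521,np.radians(195))
c=Cam("side"); cv2.imwrite("pics/sd12.png",cv2.resize(c.im[250:370,390:510],None,fx=5,fy=5,interpolation=cv2.INTER_CUBIC))
E
```

```text
t 18.72 pos [ 0.5967 -0.3297  0.0527] toolx ang -2.8772 | shift/0.04 [0.05 0.06 0.01] turn/4deg [-0.1   0.09  0.04] F [-0.5 -0.3 -3.8] w 47.7 j [-0.57  0.77  1.4  -0.    0.97 -2.41]
```

View pics/sd12.png

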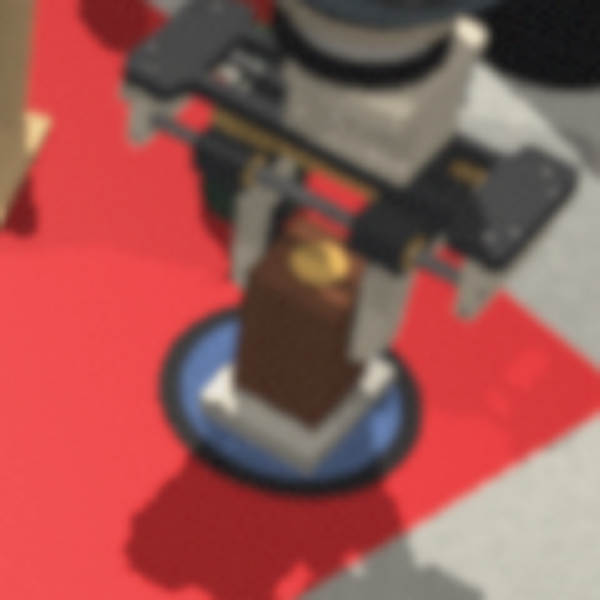

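Request:
servo_tool --pt "0 0 0 0 0 0 0" --pt "0 0 0 0 0 0 0" --pt "0 0 0 0 0 0 0" --pt "0 0 0 0 0 0 0" --pt "0 0 0 0 0 0 0" --pt "0 0 0 0 0 0 0" --pt "0 0 0 0 0 0 0" --pt "0 0 0 0 0 0 0"

```text
t: 19.43
eef_pos: [0.598, -0.3304, 0.0526]
eef_rot: [-0.413, 3.104, -0.013]
contact_force: [-1.0, 0.5, 0.1]
gripper_width: 0.988
```

```bash
python3 - <<'E'
from h import *
to(.594,-.328,.15,np.radians(105))
E
```

```text
t 19.43 pos [ 0.598  -0.3304  0.0526] toolx ang -2.8773 | shift/0.04 [ 0.06  0.06 -2.44] turn/4deg [-1.000e-02  2.100e-01  2.254e+01] F [-1.   0.5  0.1] w 91.9 j [-0.57  0.77  1.4  -0.    0.96 -2.41]
```

Request:
servo_tool --pt "0 0 0 -0.3 0 0.1 0" --pt "0 0 0 -0.5 0 0.1 0" --pt "0 0 0 -0.6 0 0 0" --pt "0 0 0 -0.6 0 0 0" --pt "0 0 0 -0.6 0 0 0" --pt "0 0 0 -0.6 0 0 0" --pt "0 0 0 0 0 0 0.5" --pt "0 0 0 0 0 0 1" --pt "0 0 0 0 0 0 1" --pt "0 0 0 0 0 0 1" --pt "0 0 0 0 0 0 1" --pt "0 0 0 0 0 0 1" --pt "0 0 0 0 0 0 1" --pt "0 0 0 0 0 0 1" --pt "0 0 0 0 0 0 1" --pt "0 0 0 0 0 0 0"

```text
t: 20.77
eef_pos: [0.5976, -0.3288, 0.1869]
eef_rot: [-0.559, -3.089, 0.018]
contact_force: [0.2, -0.3, -0.5]
gripper_width: 1.0
```

```bash
python3 - <<'E'
from h import *
to(.594,-.328,.17,np.radians(105))
E
```

```text
t 20.77 pos [ 0.5976 -0.3288  0.1869] toolx ang 2.7837 | shift/0.04 [ 0.09 -0.01  0.42] turn/4deg [-0.15  0.08 13.62] F [ 0.2 -0.3 -0.5] w 93.0 j [-0.57  0.62  1.3  -0.01  1.21 -1.78]
```

Request:
servo_tool --pt "0 0 0 0 -0.1 0.05 0.6" --pt "0 0 0 0 0 0 1" --pt "0 0 0 0 0 0 1" --pt "0 0 0 0 0 0 1" --pt "0 0 0 0 0 0 1" --pt "0 0 0 0 0 0 1" --pt "0 0 0 0 0 0 1" --pt "0 0 0 0 0 0 1" --pt "0 0 0 0 0 0 1" --pt "0 0 0 0 0 0 1" --pt "0 0 0 0 0 0 1" --pt "0 0 0 0 0 0 1" --pt "0 0 0 0 0 0 1" --pt "0 0 0 0 0 0 0.6" --pt "0 0 0 0 0 0 0"

```text
t: 22.02
eef_pos: [0.5972, -0.3286, 0.1862]
eef_rot: [-1.883, -2.511, 0.008]
contact_force: [0.2, 0.4, 0.0]
gripper_width: 1.001
```

```bash
python3 - <<'E'
from h import *
to(.596,-.3295,.17,np.radians(105))
c=Cam("wrist","w13"); cv2.imwrite("pics/w13c.png",cv2.resize(c.im[190:370,230:430],None,fx=4,fy=4,interpolation=cv2.INTER_CUBIC))
E
```

```text
t 22.02 pos [ 0.5972 -0.3286  0.1862] toolx ang 1.8548 | shift/0.04 [-0.01 -0.03  0.4 ] turn/4deg [-0.08  0.01  0.32] F [0.2 0.4 0. ] w 93.1 j [-0.57  0.62  1.3  -0.01  1.22 -0.85]
```

View pics/w13.png

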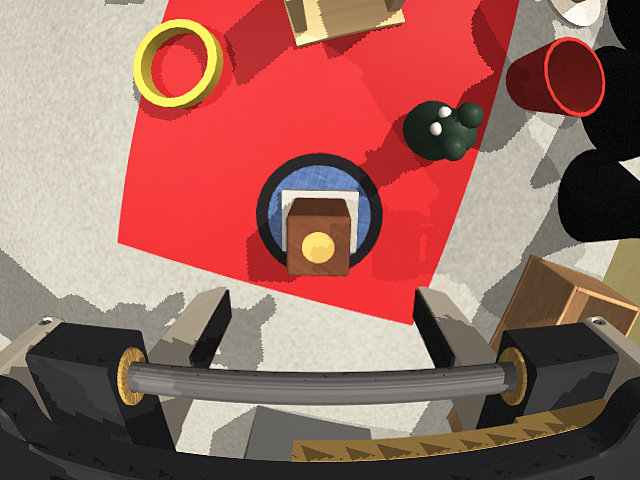

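View pics/w13c.png

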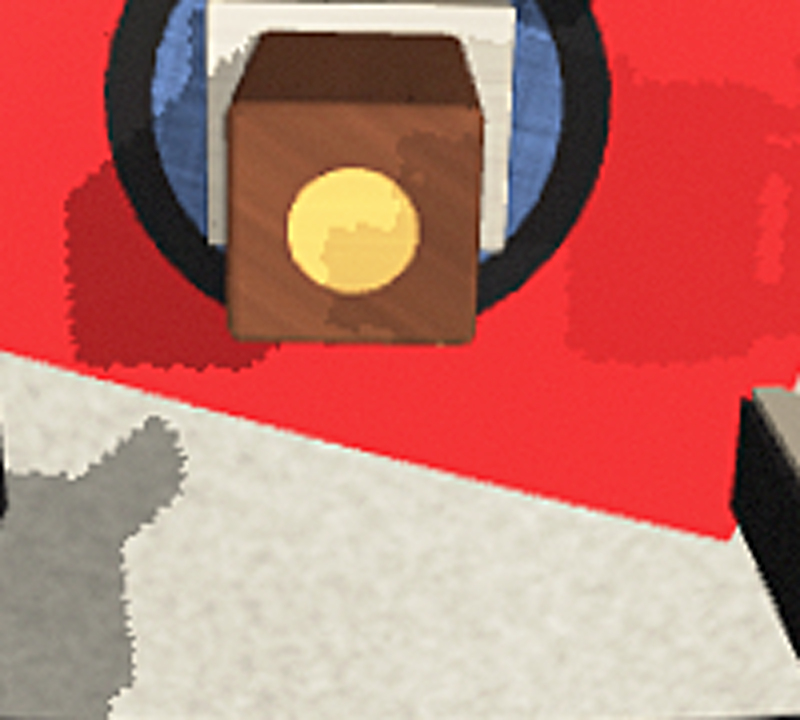

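```bash
python3 - <<'E'
from h import *
c=Cam("wrist")
L=[(-.024,.024,.09),(.024,.024,.09),(.024,-.024,.09),(-.024,-.024,.09),(0,0,.09),(-.036,.03,.012),(.036,.03,.012)]
u=np.array([(230,105),(483,105),(475,342),(230,337),(353,230),(208,5),(515,8)])/4+[230,190]
p,r=fit([(c,u,L,1)],[.596,-.33,.26]); print(p.round(4),np.degrees(p[2]),r.reshape(-1,2).round(1).tolist())
# mat ellipse via rectified top
im=c.top(.5,.69,-.43,-.23,0,.0005); cv2.imwrite("pics/t13.png",im)
to(p[0],p[1],.0521,p[2]+np.pi/2)
E
```

```text
[ 0.5942 -0.3298  0.2748] 15.74737800974934 [[-1.7, -0.7], [1.2, 0.1], [0.9, 2.2], [-0.6, 2.5], [0.3, -0.1], [-0.7, -0.9], [0.1, -0.7]]
t 22.12 pos [ 0.5972 -0.3287  0.1862] toolx ang 1.8575 | shift/0.04 [-0.   -0.06  3.35] turn/4deg [-0.08  0.01  0.17] F [-0.5  0.3 -0.3] w 93.0 j [-0.57  0.62  1.3  -0.01  1.22 -0.85]
```

View pics/t13.png

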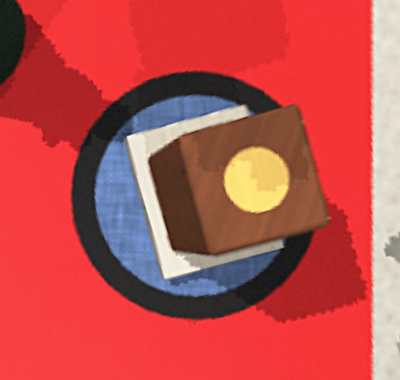

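Request:
servo_tool --pt "0 0 -0.06 0.3 -0.08 0 0.17" --pt "0 0 0 0.4 0 0 0" --pt "0 0 0 0.4 0 0 0" --pt "0 0 0 0.4 0 0 0" --pt "0 0 0 0.4 0 0 0" --pt "0 0 0 0.4 0 0 0" --pt "0 0 0 0.4 0 0 0" --pt "0 0 0 0.3 0 0 0" --pt "0 0 0 0 0 0 0"

```text
t: 22.87
eef_pos: [0.5959, -0.3302, 0.0627]
eef_rot: [1.864, 2.524, -0.0]
contact_force: [0.3, 0.2, -0.5]
gripper_width: 1.002
```

```bash
python3 - <<'E'
from h import *
to(.5942,-.3298,.0521,.2748+np.pi/2)
E
```

```text
t 22.87 pos [ 0.5959 -0.3302  0.0627] toolx ang 1.8695 | shift/0.04 [ 0.02 -0.04  0.27] turn/4deg [0.04 0.05 0.34] F [ 0.3  0.2 -0.5] w 93.2 j [-0.57  0.76  1.39 -0.    0.99 -0.87]
```

Request:
servo_tool --pt "0 0.02 -0.04 0.25 0.04 0.05 0.45" --pt "0 0 0 0 0 0 0" --pt "1 0 0 0 0 0 0" --pt "1 0 0 0 0 0 0" --pt "1 0 0 0 0 0 0" --pt "1 0 0 0 0 0 0" --pt "1 0 0 0 0 0 0" --pt "1 0 0 0 0 0 0" --pt "1 0 0 0 0 0 0" --pt "1 0 0 0 0 0 0" --pt "1 0 0 0 0 0 0" --pt "1 0 0 0 0 0 0"

```text
t: 23.87
eef_pos: [0.5962, -0.3313, 0.0579]
eef_rot: [1.893, 2.5, 0.0]
contact_force: [-1.2, -0.2, 0.6]
gripper_width: 0.519
```

```bash
python3 - <<'E'
from h import *
to(.5942,-.3298,.0521,.2748+np.pi/2)
E
```

```text
t 23.87 pos [ 0.5962 -0.3313  0.0579] toolx ang 1.8453 | shift/0.04 [ 0.05 -0.04  0.14] turn/4deg [ 0.05  0.07 -0.  ] F [-1.2 -0.2  0.6] w 48.2 j [-0.58  0.76  1.39 -0.    0.98 -0.85]
```

Request:
servo_tool --pt "1 0 0 -0.2 0 0 0" --pt "1 0 0 -0.4 0 0 0" --pt "1 0 0 -0.5 0 0 0" --pt "1 0 0 -0.5 0 0 0" --pt "1 0 0 -0.5 0 0 0" --pt "1 0 0 -0.5 0 0 0" --pt "1 0 0 -0.5 0 0 0" --pt "1 0 0 -0.5 0 0 0" --pt "1 0 0 -0.2 0 0 0" --pt "1 0 0 0 0 0 0"

```text
t: 24.7
eef_pos: [0.593, -0.3286, 0.2154]
eef_rot: [-1.893, -2.501, 0.0]
contact_force: [1.0, -0.3, -3.5]
gripper_width: 0.519
```

```bash
python3 - <<'E'
from h import *
to(.555,-.03,.21,.2748+np.pi/2)
c=Cam("scene","s14")
E
```

```text
t 24.7 pos [ 0.593  -0.3286  0.2154] toolx ang 1.8457 | shift/0.04 [7.44 1.11 0.16] turn/4deg [-0.04 -0.05  0.  ] F [ 1.  -0.3 -3.5] w 48.2 j [-0.57  0.59  1.28  0.    1.27 -0.85]
```

View pics/s14.png

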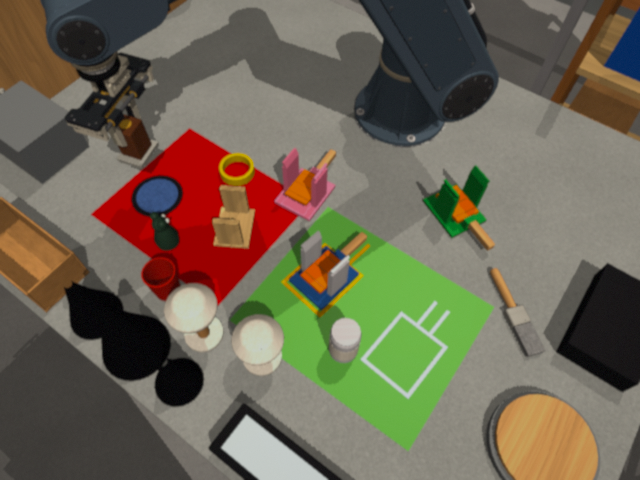

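Request:
servo_tool --pt "1 0.2 0.03 0 0 0 0" --pt "1 0.42 0.06 0 0 0 0" --pt "1 0.42 0.06 0 0 0 0" --pt "1 0.42 0.06 0 0 0 0" --pt "1 0.42 0.06 0 0 0 0" --pt "1 0.42 0.06 0 0 0 0" --pt "1 0.42 0.06 0 0 0 0" --pt "1 0.42 0.06 0 0 0 0" --pt "1 0.42 0.06 0 0 0 0" --pt "1 0.42 0.06 0 0 0 0" --pt "1 0.42 0.06 0 0 0 0" --pt "1 0.42 0.06 0 0 0 0" --pt "1 0.42 0.06 0 0 0 0" --pt "1 0.42 0.06 0 0 0 0" --pt "1 0.42 0.06 0 0 0 0" --pt "1 0.42 0.06 0 0 0 0" --pt "1 0.42 0.06 0 0 0 0" --pt "1 0.42 0.06 0 0 0 0" --pt "1 0 0 0 0 0 0"

```text
t: 26.33
eef_pos: [0.5345, -0.0081, 0.1891]
eef_rot: [-1.867, -2.465, 0.02]
contact_force: [-0.4, -0.4, -3.0]
gripper_width: 0.516
```

Request:
servo_tool --pt "1 0 0 0 0 0 0.5" --pt "1 0 0 0 0 0 0.9" --pt "1 0 0 0 0 0 0.9" --pt "1 0 0 0 0 0 0.9" --pt "1 0 0 0 0 0 0.9" --pt "1 0 0 0 0 0 0.9" --pt "1 0 0 0 0 0 0.9" --pt "1 0 0 0 0 0 0"

```text
t: 27.0
eef_pos: [0.5281, -0.0072, 0.1802]
eef_rot: [-2.343, -2.007, 0.052]
contact_force: [0.5, -0.2, -3.8]
gripper_width: 0.511
```

```bash
python3 - <<'E'
from h import *
to(.5375,.127,.21,np.pi/2-.145)
c=Cam("wrist","w15")
E
```

```text
t 27.0 pos [ 0.5281 -0.0072  0.1802] toolx ang 1.4164 | shift/0.04 [ 3.36 -0.33 -0.69] turn/4deg [-0.92 -0.15 -0.13] F [ 0.5 -0.2 -3.8] w 47.6 j [-0.11  0.39  1.7   0.01  1.11  0.04]
```

View pics/w15.png

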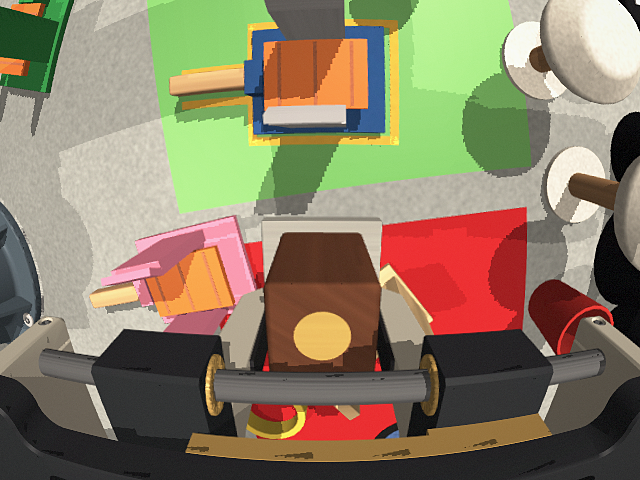

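Request:
servo_tool --pt "1 0 0 -0.3 -0.5 -0.08 0" --pt "1 0 0 -0.3 -0.4 -0.07 0" --pt "1 0 0 -0.2 0 0 0" --pt "1 0 0 0 0 0 0" --pt "1 0 0 0 0 0 0"

```text
t: 27.47
eef_pos: [0.5277, -0.0079, 0.212]
eef_rot: [-2.372, -2.057, 0.004]
contact_force: [-0.0, -0.1, -3.1]
gripper_width: 0.514
```

```bash
python3 - <<'E'
from h import *
to(.5375,.127,.21,np.pi/2-.145)
c=Cam("wrist","w16")
cv2.imwrite("pics/w16c.png",cv2.resize(c.im[0:180,160:420],None,fx=3,fy=3,interpolation=cv2.INTER_CUBIC))
cv2.imwrite("pics/w16d.png",cv2.resize(c.im[200:380,230:420],None,fx=4,fy=4,interpolation=cv2.INTER_CUBIC))
E
```

```text
t 27.47 pos [ 0.5277 -0.0079  0.212 ] toolx ang 1.4285 | shift/0.04 [ 3.37 -0.24  0.05] turn/4deg [-0.05  0.01  0.04] F [-0.  -0.1 -3.1] w 47.8 j [-0.1   0.32  1.71 -0.    1.11  0.04]
```

View pics/w16c.png

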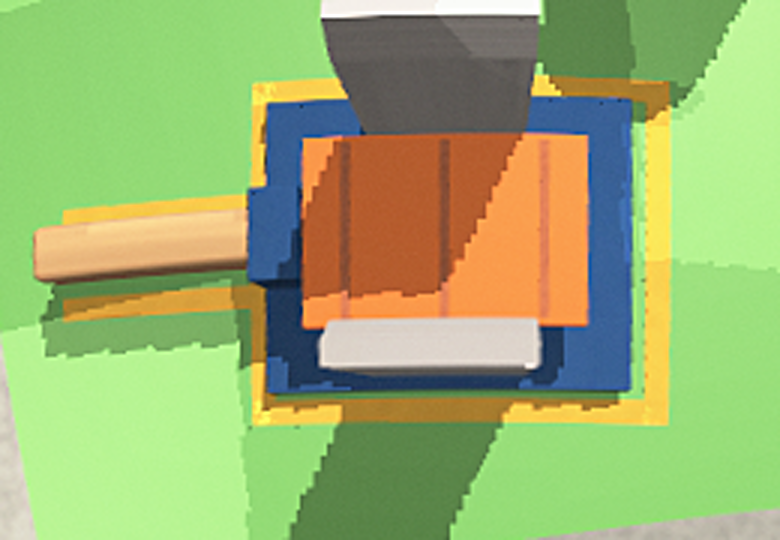

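View pics/w16d.png

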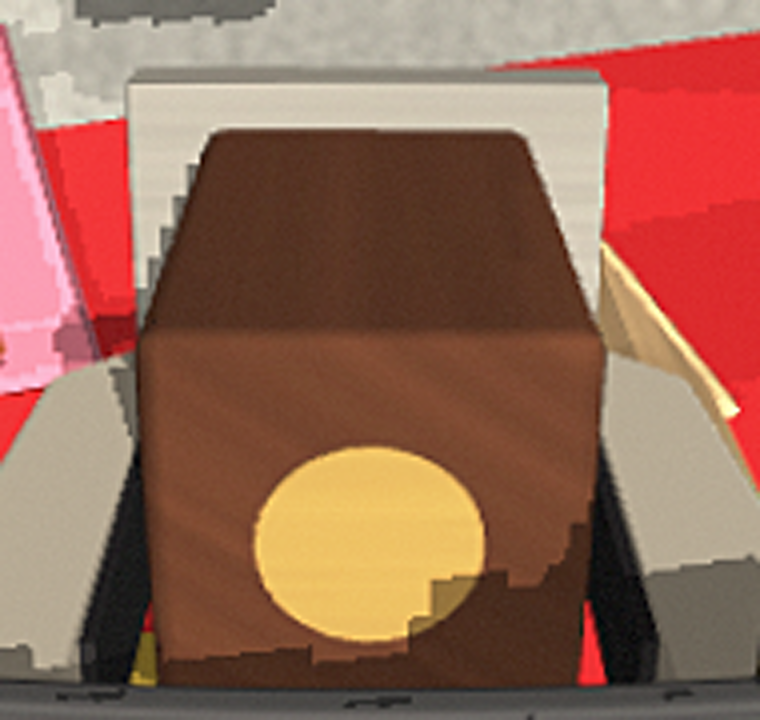

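```bash
python3 - <<'E'
from h import *
c=Cam("wrist")
L=[(-.06,.05,.01),(.06,.05,.01),(.06,-.05,.01),(-.06,-.05,.01),(-.043,.03,.036),(.043,.03,.036),(.043,-.03,.036),(-.132,.009,.037)]
u=np.array([(268,103),(632,100),(632,390),(268,390),(302,137),(588,135),(588,325),(35,231)])/3+[160,0]
p,r=fit([(c,u,L,1)],[.54,.13,-.14]); print("die",p.round(4),r.reshape(-1,2).round(1).tolist())
Lm=[(-.07,.06,0),(.07,-.06,0),(-.07,-.06,0)]
um=np.array([(253,82),(668,424),(253,424)])/3+[160,0]
q,r=fit([(c,um,Lm,1)],[.54,.13,-.14]); print("mark",q.round(4),r.round(1))
st=arm.state(); h=st["eef_pos"][2]-.058
Lt=np.array([(-.036,.03,.012),(.036,.03,.012),(-.024,.024,.012),(.024,.024,.012),(-.024,.024,.09),(.024,.024,.09),(0,0,.09)])+[0,0,h]
ut=np.array([(128,83),(607,83),(208,130),(527,130),(140,330),(605,330),(370,545)])/4+[230,200]
t,r=fit([(c,ut,Lt,1)],[.528,-.008,-.14]); print("tamper",t.round(4),r.reshape(-1,2).round(1).tolist()); to(p[0],p[1],.21,np.pi/2-.145)
E
```

```text
die [ 0.5341  0.1285 -0.1401] [[-0.6, -0.2], [0.2, -0.9], [0.3, 0.4], [-0.1, 1.4], [0.7, 0.6], [0.1, -0.1], [0.2, -0.0], [-1.4, -1.0]]
mark [ 0.5373  0.1277 -0.1459] [ 0.3  0.5 -0.5 -0.2  0.2 -0.2]
tamper [ 0.5277 -0.0061 -0.1378] [[-0.4, 0.9], [1.0, 0.5], [-0.1, -1.3], [0.8, -1.5], [-3.4, 0.8], [1.0, 0.5], [-0.4, -0.8]]
t 27.57 pos [ 0.5278 -0.0079  0.2117] toolx ang 1.428 | shift/0.04 [ 3.4  -0.33  0.04] turn/4deg [-0.05  0.01  0.03] F [ 0.1 -0.1 -3.5] w 47.7 j [-0.1   0.32  1.71 -0.    1.11  0.04]
```

Request:
servo_tool --pt "1 0.2 -0.03 0 0 0 0" --pt "1 0.3 -0.03 0 0 0 0" --pt "1 0.3 -0.03 0 0 0 0" --pt "1 0.3 -0.03 0 0 0 0" --pt "1 0.3 -0.03 0 0 0 0" --pt "1 0.3 -0.03 0 0 0 0" --pt "1 0.3 -0.03 0 0 0 0" --pt "1 0.3 -0.03 0 0 0 0" --pt "1 0.3 -0.03 0 0 0 0" --pt "1 0.3 -0.03 0 0 0 0" --pt "1 0.2 0 0 0 0 0" --pt "1 0 0 0 0 0 0"

```text
t: 28.57
eef_pos: [0.5313, 0.1345, 0.2079]
eef_rot: [-2.363, -2.057, 0.011]
contact_force: [0.5, 0.2, -3.0]
gripper_width: 0.515
```

```bash
python3 - <<'E'
from h import *
to(.5343,.1275,.19,np.pi/2-.142)
E
```

```text
t 28.57 pos [0.5313 0.1345 0.2079] toolx ang 1.4327 | shift/0.04 [-0.16  0.1   0.45] turn/4deg [-0.16 -0.    0.06] F [ 0.5  0.2 -3. ] w 47.9 j [0.16 0.36 1.66 0.   1.13 0.3 ]
```

Request:
servo_tool --pt "1 -0.15 0.1 0.1 -0.16 0 0.08" --pt "1 0 0 0.1 0 0 0" --pt "1 0 0 0 0 0 0"

```text
t: 28.82
eef_pos: [0.5343, 0.1281, 0.1987]
eef_rot: [2.373, 2.057, 0.0]
contact_force: [-0.3, -0.1, -3.4]
gripper_width: 0.514
```

```bash
python3 - <<'E'
from h import *
to(.5343,.1275,.19,np.pi/2-.142)
c=Cam("scene"); cv2.imwrite("pics/s17.png",cv2.resize(c.im[180:330,250:400],None,fx=4,fy=4,interpolation=cv2.INTER_CUBIC))
c=Cam("side"); cv2.imwrite("pics/d17.png",cv2.resize(c.im[130:270,250:390],None,fx=4,fy=4,interpolation=cv2.INTER_CUBIC))
c=Cam("wrist","w17")
E
```

```text
t 28.82 pos [0.5343 0.1281 0.1987] toolx ang 1.4284 | shift/0.04 [-0.01  0.    0.22] turn/4deg [ 0.01  0.01 -0.01] F [-0.3 -0.1 -3.4] w 47.8 j [ 0.15  0.37  1.67 -0.    1.09  0.29]
```

View pics/s17.png

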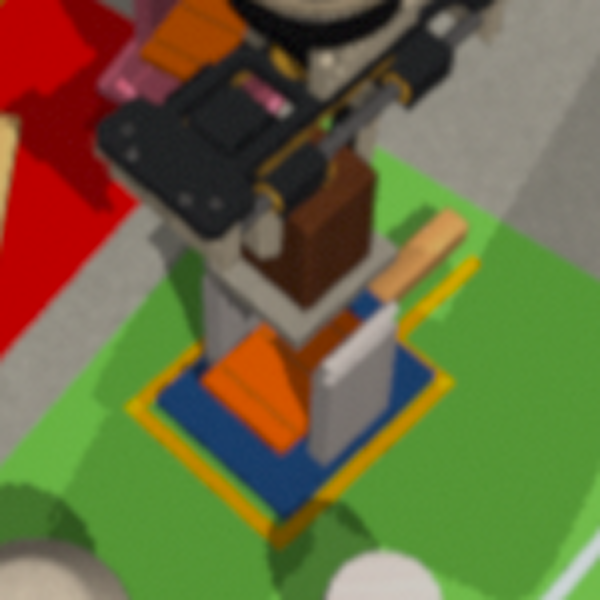

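View pics/d17.png

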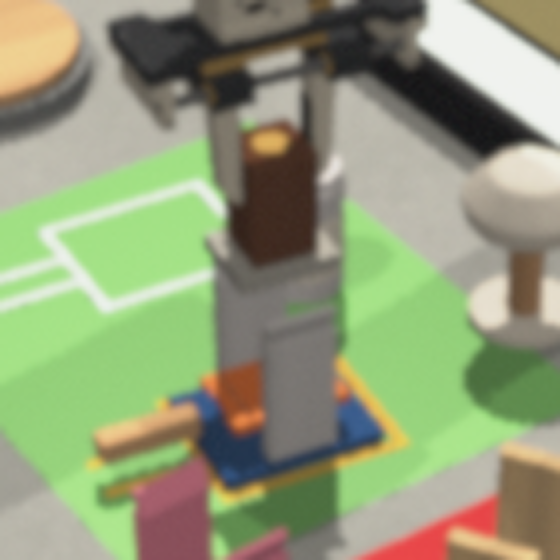

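View pics/w17.png

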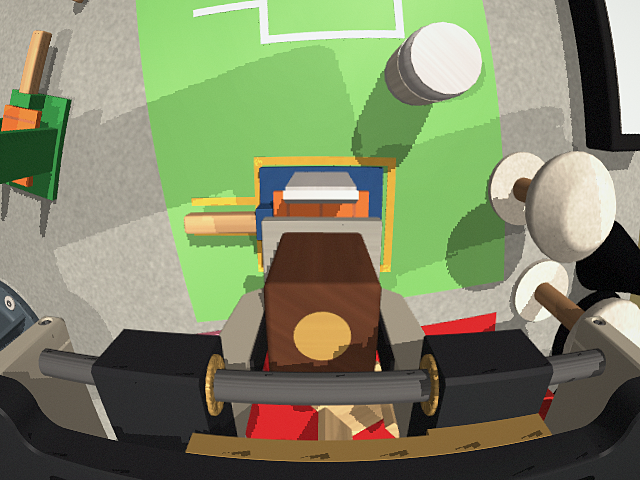

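Request:
servo_tool --pt "1 0 0 0.2 0 0 0" --pt "1 0 0 0.2 0 0 0" --pt "1 0 0 0.2 0 0 0" --pt "1 0 0 0.2 0 0 0" --pt "1 0 0 0 0 0 0"

```text
t: 29.38
eef_pos: [0.5348, 0.1272, 0.1643]
eef_rot: [2.374, 2.055, 0.002]
contact_force: [-0.3, 0.5, -2.9]
gripper_width: 0.515
```

```bash
python3 - <<'E'
from h import *
to(.5343,.1275,.1,np.pi/2-.142)
c=Cam("wrist"); cv2.imwrite("pics/w18.png",cv2.resize(c.im[120:380,220:420],None,fx=3,fy=3,interpolation=cv2.INTER_CUBIC)[:600])
E
```

```text
t 29.38 pos [0.5348 0.1272 0.1643] toolx ang 1.4267 | shift/0.04 [ 0.01 -0.02  1.61] turn/4deg [ 0.03  0.   -0.03] F [-0.3  0.5 -2.9] w 47.9 j [ 0.15  0.41  1.71 -0.    1.02  0.29]
```

View pics/w18.png

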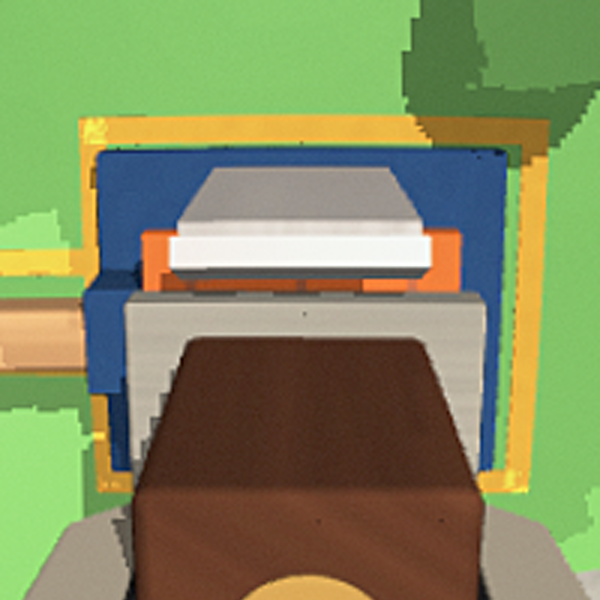

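Request:
servo_tool --pt "1 0 0 0.2 0 0 0" --pt "1 0 0 0.2 0 0 0" --pt "1 0 0 0.2 0 0 0" --pt "1 0 0 0 0 0 0"

```text
t: 29.77
eef_pos: [0.5354, 0.1274, 0.1389]
eef_rot: [2.374, 2.055, 0.004]
contact_force: [-0.1, -1.2, -4.1]
gripper_width: 0.514
```

```bash
python3 - <<'E'
from h import *
to(.5343,.1275,.1,np.pi/2-.142)
c=Cam("wrist"); cv2.imwrite("pics/w19.png",cv2.resize(c.im[120:380,220:420],None,fx=3,fy=3,interpolation=cv2.INTER_CUBIC)[:600])
E
```

```text
t 29.77 pos [0.5354 0.1274 0.1389] toolx ang 1.4269 | shift/0.04 [-0.   -0.03  0.97] turn/4deg [ 0.05 -0.   -0.03] F [-0.1 -1.2 -4.1] w 47.8 j [ 0.15  0.45  1.73 -0.    0.96  0.29]
```

View pics/w19.png

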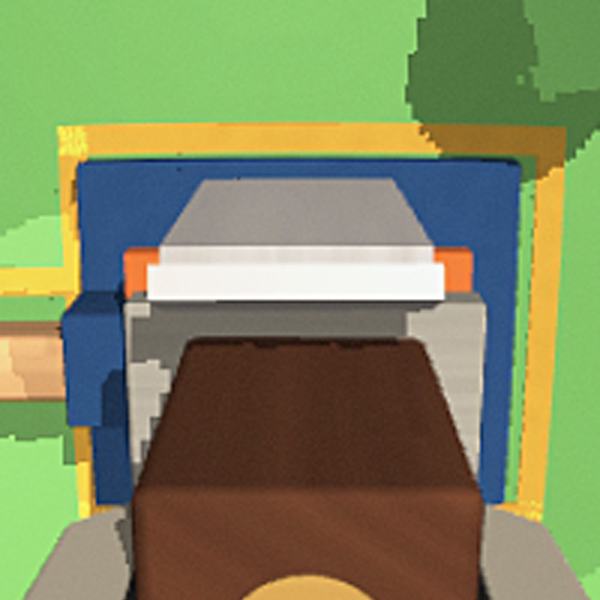

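Request:
servo_tool --pt "1 0 -0.03 0.2 0.05 0 0" --pt "1 0 0 0.2 0 0 0" --pt "1 0 0 0.2 0 0 0" --pt "1 0 0 0.15 0 0 0" --pt "1 0 0 0 0 0 0"

```text
t: 30.23
eef_pos: [0.5348, 0.1277, 0.1069]
eef_rot: [2.375, 2.056, 0.002]
contact_force: [-0.0, -1.3, -3.0]
gripper_width: 0.518
```

```bash
python3 - <<'E'
from h import *
to(.5343,.1275,.082,np.pi/2-.142)
E
```

```text
t 30.23 pos [0.5348 0.1277 0.1069] toolx ang 1.4269 | shift/0.04 [-0.01 -0.01  0.62] turn/4deg [ 0.01 -0.01 -0.03] F [-0.  -1.3 -3. ] w 48.1 j [0.15 0.49 1.75 0.   0.9  0.29]
```

Request:
servo_tool --pt "1 0 0 0.2 0 0 0" --pt "1 0 0 0.15 0 0 0" --pt "1 0 0 0.15 0 0 0" --pt "1 0 0 0.1 0 0 0"

```text
t: 30.57
eef_pos: [0.5355, 0.1279, 0.0821]
eef_rot: [2.375, 2.056, 0.004]
contact_force: [-3.7, -0.7, 7.8]
gripper_width: 0.515
```

```bash
python3 - <<'E'
from h import *
to(.5343,.1275,.082,np.pi/2-.142)
E
```

```text
t 30.57 pos [0.5355 0.1279 0.0821] toolx ang 1.427 | shift/0.04 [-0.01 -0.03  0.  ] turn/4deg [ 0.03 -0.02 -0.03] F [-3.7 -0.7  7.8] w 47.9 j [0.15 0.53 1.76 0.   0.85 0.29]
```

Request:
servo_tool --pt "1 0 -0.02 0.1 0.03 0 0" --pt "1 0 0 0.1 0 0 0" --pt "1 0 0 0.1 0 0 0" --pt "1 0 0 0.08 0 0 0"

```text
t: 30.9
eef_pos: [0.5385, 0.1296, 0.0782]
eef_rot: [2.374, 2.054, 0.014]
contact_force: [-17.4, -3.4, 42.9]
gripper_width: 0.524
```

```bash
python3 - <<'E'
from h import *
to(.5343,.1275,.082,np.pi/2-.142)
c=Cam("side"); cv2.imwrite("pics/d20.png",cv2.resize(c.im[130:270,250:390],None,fx=4,fy=4,interpolation=cv2.INTER_CUBIC))
E
```

```text
t 30.9 pos [0.5385 0.1296 0.0782] toolx ang 1.4267 | shift/0.04 [-0.07 -0.09 -0.1 ] turn/4deg [ 0.11 -0.07 -0.03] F [-17.4  -3.4  42.9] w 48.7 j [0.15 0.54 1.76 0.   0.83 0.29]
```

View pics/d20.png

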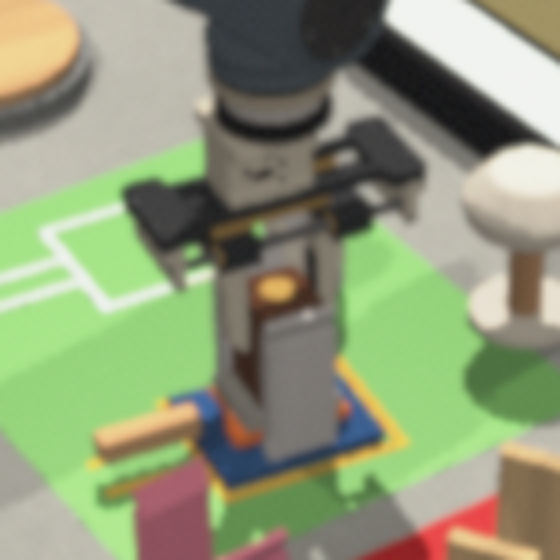

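Request:
servo_tool --pt "1 -0.03 -0.06 -0.03 0.08 -0.06 0" --pt "1 0 -0.02 0 0.03 0 0" --pt "1 0 0 0 0 0 0"

```text
t: 31.2
eef_pos: [0.5375, 0.1289, 0.0834]
eef_rot: [2.373, 2.053, 0.01]
contact_force: [-3.8, 0.0, 4.7]
gripper_width: 0.519
```

```bash
python3 - <<'E'
from h import *
to(.5343,.1275,.08,np.pi/2-.142)
E
```

```text
t 31.2 pos [0.5375 0.1289 0.0834] toolx ang 1.4266 | shift/0.04 [-0.05 -0.07  0.08] turn/4deg [ 0.1  -0.04 -0.03] F [-3.8  0.   4.7] w 48.2 j [0.15 0.53 1.76 0.   0.85 0.29]
```

Request:
servo_tool --pt "1 -0.03 -0.05 0.06 0.06 0 0" --pt "1 0 -0.03 0.06 0.03 0 0" --pt "1 0 0 0.04 0 0 0"

```text
t: 31.45
eef_pos: [0.5371, 0.1289, 0.0796]
eef_rot: [2.374, 2.054, 0.015]
contact_force: [-6.5, -0.6, 6.6]
gripper_width: 0.518
```

```bash
python3 - <<'E'
from h import *
to(.5343,.1275,.08,np.pi/2-.142)
E
```

```text
t 31.45 pos [0.5371 0.1289 0.0796] toolx ang 1.4264 | shift/0.04 [-0.04 -0.07 -0.01] turn/4deg [ 0.12 -0.08 -0.03] F [-6.5 -0.6  6.6] w 48.2 j [0.15 0.53 1.76 0.   0.83 0.29]
```

Request:
servo_tool --pt "1 -0.02 -0.05 0.06 0.06 -0.03 0" --pt "1 0 -0.03 0.05 0.03 0 0" --pt "1 0 0 0.04 0 0 0"

```text
t: 31.7
eef_pos: [0.5366, 0.1293, 0.0781]
eef_rot: [2.374, 2.054, 0.015]
contact_force: [-12.9, -1.2, 24.3]
gripper_width: 0.515
```

```bash
python3 - <<'E'
from h import *
to(.5343,.1275,.08,np.pi/2-.142)
E
```

```text
t 31.7 pos [0.5366 0.1293 0.0781] toolx ang 1.4264 | shift/0.04 [-0.05 -0.05 -0.05] turn/4deg [ 0.11 -0.08 -0.03] F [-12.9  -1.2  24.3] w 47.9 j [0.15 0.53 1.77 0.   0.83 0.29]
```

Request:
servo_tool --pt "1 0 -0.05 0.02 0.05 -0.03 0" --pt "1 0 -0.03 0.02 0.03 0 0" --pt "1 0 -0.02 0.02 0 0 0"

```text
t: 31.95
eef_pos: [0.536, 0.1294, 0.0791]
eef_rot: [2.371, 2.053, 0.016]
contact_force: [-2.4, -1.8, 7.5]
gripper_width: 0.513
```

```bash
python3 - <<'E'
from h import *
to(.5343,.1275,.08,np.pi/2-.142)
E
```

```text
t 31.95 pos [0.536  0.1294 0.0791] toolx ang 1.4273 | shift/0.04 [-0.05 -0.03 -0.02] turn/4deg [ 0.16 -0.06 -0.02] F [-2.4 -1.8  7.5] w 47.7 j [0.15 0.53 1.77 0.   0.83 0.29]
```

Request:
servo_tool --pt "1 -0.02 -0.03 0.06 0.06 0 0" --pt "1 0 -0.02 0.05 0.03 0 0" --pt "1 0 -0.02 0.04 0.02 0 0" --pt "1 0 -0.02 0.04 0.02 0 0"

```text
t: 32.28
eef_pos: [0.536, 0.1296, 0.0781]
eef_rot: [2.372, 2.054, 0.019]
contact_force: [-5.3, -2.9, 17.6]
gripper_width: 0.519
```

```bash
python3 - <<'E'
from h import *
to(.5343,.1275,.08,np.pi/2-.142)
E
```

```text
t 32.28 pos [0.536  0.1296 0.0781] toolx ang 1.4274 | shift/0.04 [-0.06 -0.03 -0.05] turn/4deg [ 0.15 -0.1  -0.02] F [-5.3 -2.9 17.6] w 48.3 j [0.15 0.53 1.77 0.   0.83 0.29]
```

Request:
servo_tool --pt "1 -0.01 -0.02 0.04 0.03 0 0" --pt "1 -0.01 -0.02 0.04 0.02 -0.01 0" --pt "1 -0.01 -0.02 0.04 0.02 -0.01 0" --pt "1 -0.01 -0.02 0.04 0.02 -0.01 0" --pt "1 -0.01 -0.02 0.04 0.02 -0.01 0" --pt "1 -0.01 -0.02 0.04 0.02 -0.01 0"

```text
t: 32.78
eef_pos: [0.5358, 0.1292, 0.0781]
eef_rot: [2.372, 2.053, 0.023]
contact_force: [-5.3, 0.8, 19.6]
gripper_width: 0.515
```

```bash
python3 - <<'E'
from h import *
to(.5343,.1275,.08,np.pi/2-.142)
E
```

```text
t 32.78 pos [0.5358 0.1292 0.0781] toolx ang 1.4271 | shift/0.04 [-0.05 -0.03 -0.05] turn/4deg [ 0.19 -0.11 -0.02] F [-5.3  0.8 19.6] w 47.9 j [0.15 0.53 1.77 0.01 0.82 0.29]
```

Request:
servo_tool --pt "1 -0.01 -0.02 0.04 0.03 -0.02 0" --pt "1 -0.01 -0.02 0.04 0.02 -0.01 0" --pt "1 -0.01 -0.02 0.04 0.02 -0.01 0" --pt "1 -0.01 -0.02 0.04 0.02 -0.01 0" --pt "1 -0.01 -0.02 0.04 0.02 -0.01 0" --pt "1 -0.01 -0.02 0.04 0.02 -0.01 0" --pt "1 -0.01 -0.02 0.04 0.02 -0.01 0" --pt "1 -0.01 -0.02 0.04 0.02 -0.01 0" --pt "1 -0.01 -0.02 0.04 0.02 -0.01 0" --pt "1 -0.01 -0.02 0.04 0.02 -0.01 0"

```text
t: 33.62
eef_pos: [0.5355, 0.1292, 0.0781]
eef_rot: [2.369, 2.05, 0.029]
contact_force: [-5.9, 0.0, 19.5]
gripper_width: 0.512
```

```bash
python3 - <<'E'
from h import *
to(.5343,.1275,.08,np.pi/2-.142)
c=Cam("scene","s21"); cv2.imwrite("pics/s21c.png",cv2.resize(c.im[200:320,270:390],None,fx=5,fy=5,interpolation=cv2.INTER_CUBIC))
c=Cam("wrist","w21"); cv2.imwrite("pics/d21.png",cv2.resize(c.im[80:280,210:420],None,fx=3,fy=3,interpolation=cv2.INTER_CUBIC))
E
```

```text
t 33.62 pos [0.5355 0.1292 0.0781] toolx ang 1.4269 | shift/0.04 [-0.05 -0.02 -0.05] turn/4deg [ 0.26 -0.12 -0.03] F [-5.9  0.  19.5] w 47.7 j [0.15 0.53 1.78 0.   0.82 0.29]
```

View pics/s21c.png

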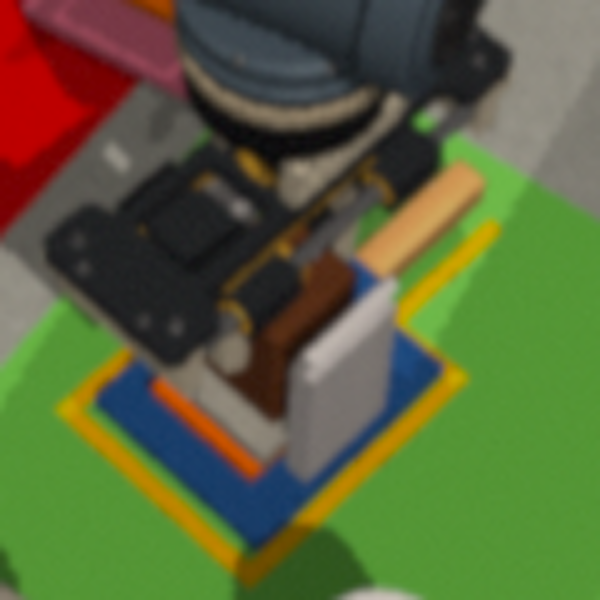

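View pics/d21.png

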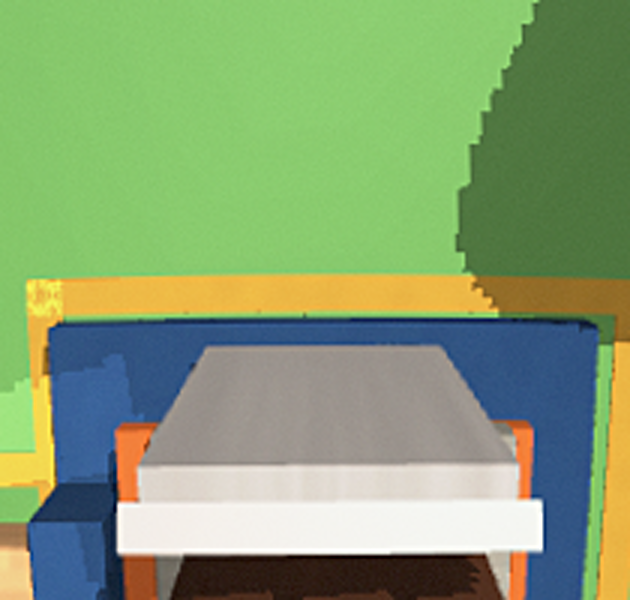

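```bash
python3 - <<'E'
from h import *
c=Cam("scene")
f=lambda a:np.array(a)/5+[270,200]
Ls=[(.06,-.05,.01),(.06,.05,.01),(-.06,.05,.01)]
us=f([(95,402),(258,545),(445,368)])
p,r=fit([(c,us,Ls,1)],[.537,.13,-.14]); print(p.round(4),r.round(1))
R=Ro.from_euler('z',p[2]).as_matrix(); P=lambda x,y,z:(c.proj(R@[x,y,z]+[p[0],p[1],0])-[270,200])*5
for z in (.024,.028,.036): print(z,P(.043,-.03,z).round(),P(.043,.03,z).round())
E
```

```text
[ 0.5368  0.1321 -0.1379] [-0.3 -0.4  0.1  0.6  0.2 -0.2]
0.024 [[153. 390.]] [[253. 478.]]
0.028 [[152. 385.]] [[253. 474.]]
0.036 [[152. 377.]] [[253. 466.]]
```

Request:
servo_tool --pt "1 0 0 -0.15 0 0 0" --pt "1 0 0 -0.2 0.1 -0.05 0" --pt "1 0 0 -0.25 0.1 -0.05 0" --pt "1 0 0 -0.25 0 0 0" --pt "1 0 0 0 0 0 0"

```text
t: 34.18
eef_pos: [0.5363, 0.1292, 0.1141]
eef_rot: [2.372, 2.053, 0.01]
contact_force: [0.7, 0.0, -2.5]
gripper_width: 0.518
```

```bash
python3 - <<'E'
from h import *
to(.535,.128,.2,np.pi/2-.142)
E
```

```text
t 34.18 pos [0.5363 0.1292 0.1141] toolx ang 1.4269 | shift/0.04 [-0.03 -0.01 -2.15] turn/4deg [ 0.11 -0.03 -0.03] F [ 0.7  0.  -2.5] w 48.2 j [0.15 0.48 1.75 0.   0.91 0.3 ]
```

Request:
servo_tool --pt "1 -0.02 0 -0.25 0.08 -0.03 0" --pt "1 0 0 -0.3 0 0 0" --pt "1 0 0 -0.3 0 0 0" --pt "1 0 0 -0.3 0 0 0" --pt "1 0 0 -0.3 0 0 0" --pt "1 0 0 -0.3 0 0 0" --pt "1 0 0 -0.3 0 0 0" --pt "1 0 0 -0.3 0 0 0" --pt "1 0 0 -0.2 0 0 0" --pt "1 0 0 0 0 0 0"

```text
t: 35.02
eef_pos: [0.5345, 0.1282, 0.2193]
eef_rot: [2.375, 2.055, 0.002]
contact_force: [0.5, 0.1, -3.9]
gripper_width: 0.52
```

```bash
python3 - <<'E'
from h import *
to(.594,-.328,.21,np.pi/2+.1)
c=Cam("scene","s22")
E
```

```text
t 35.02 pos [0.5345 0.1282 0.2193] toolx ang 1.4267 | shift/0.04 [-11.07   3.11   0.23] turn/4deg [ 0.02 -0.   -3.5 ] F [ 0.5  0.1 -3.9] w 48.3 j [0.15 0.35 1.65 0.   1.14 0.29]
```

View pics/s22.png

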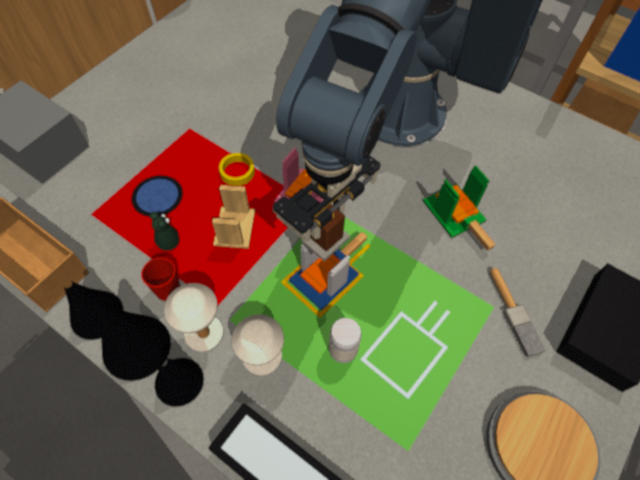

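Request:
servo_tool --pt "1 -0.2 0.05 0 0 0 0" --pt "1 -0.38 0.1 0 0 0 0" --pt "1 -0.38 0.1 0 0 0 0" --pt "1 -0.38 0.1 0 0 0 0" --pt "1 -0.38 0.1 0 0 0 0" --pt "1 -0.38 0.1 0 0 0 0" --pt "1 -0.38 0.1 0 0 0 0" --pt "1 -0.38 0.1 0 0 0 0" --pt "1 -0.38 0.1 0 0 0 0" --pt "1 -0.38 0.1 0 0 0 0" --pt "1 -0.38 0.1 0 0 0 0" --pt "1 -0.38 0.1 0 0 0 0" --pt "1 -0.38 0.1 0 0 0 0" --pt "1 -0.38 0.1 0 0 0 0"

```text
t: 36.23
eef_pos: [0.5529, -0.0972, 0.2048]
eef_rot: [-2.363, -2.052, 0.02]
contact_force: [-0.1, -1.1, -3.1]
gripper_width: 0.518
```

```bash
python3 - <<'E'
from h import *
to(.594,-.328,.21,np.pi/2-.142)
E
```

```text
t 36.23 pos [ 0.5529 -0.0972  0.2048] toolx ang 1.4301 | shift/0.04 [-5.57  1.82 -0.15] turn/4deg [-0.26  0.02  0.02] F [-0.1 -1.1 -3.1] w 48.1 j [-0.26  0.39  1.62 -0.    1.14 -0.11]
```

Request:
servo_tool --pt "1 -0.38 0.12 -0.03 -0.1 0 0" --pt "1 -0.38 0.12 -0.03 -0.1 0 0" --pt "1 -0.38 0.12 -0.03 -0.05 0 0" --pt "1 -0.38 0.12 -0.03 -0.02 0 0" --pt "1 -0.38 0.12 -0.03 0 0 0" --pt "1 -0.38 0.12 0 0 0 0" --pt "1 -0.38 0.12 0 0 0 0" --pt "1 -0.38 0.12 0 0 0 0" --pt "1 -0.38 0.12 0 0 0 0" --pt "1 -0.38 0.12 0 0 0 0" --pt "1 -0.38 0.12 0 0 0 0" --pt "1 -0.38 0.12 0 0 0 0" --pt "1 -0.38 0.12 0 0 0 0" --pt "1 -0.3 0.12 0 0 0 0" --pt "1 0 0 0 0 0 0"

```text
t: 37.48
eef_pos: [0.5851, -0.3379, 0.198]
eef_rot: [-2.367, -2.048, 0.013]
contact_force: [0.4, -0.2, -3.1]
gripper_width: 0.513
```

```bash
python3 - <<'E'
from h import *
to(.594,-.328,.0541,np.pi/2-.142)
E
```

```text
t 37.48 pos [ 0.5851 -0.3379  0.198 ] toolx ang 1.4266 | shift/0.04 [0.27 0.23 3.59] turn/4deg [-0.2  -0.01 -0.03] F [ 0.4 -0.2 -3.1] w 47.7 j [-0.59  0.61  1.3  -0.01  1.25 -0.44]
```

Request:
servo_tool --pt "1 0.15 0.13 0.1 -0.12 0 0" --pt "1 0.12 0.1 0.3 -0.08 0 0" --pt "1 0 0 0.4 0 0 0" --pt "1 0 0 0.4 0 0 0" --pt "1 0 0 0.4 0 0 0" --pt "1 0 0 0.4 0 0 0" --pt "1 0 0 0.4 0 0 0" --pt "1 0 0 0.4 0 0 0" --pt "1 0 0 0.2 0 0 0" --pt "1 0 0 0 0 0 0"

```text
t: 38.32
eef_pos: [0.5982, -0.3215, 0.0685]
eef_rot: [-2.372, -2.058, -0.008]
contact_force: [0.0, 0.1, -3.6]
gripper_width: 0.515
```

```bash
python3 - <<'E'
from h import *
to(.594,-.328,.0541,np.pi/2-.142)
E
```

```text
t 38.32 pos [ 0.5982 -0.3215  0.0685] toolx ang 1.4296 | shift/0.04 [-0.18 -0.08  0.36] turn/4deg [ 0.03 -0.06  0.01] F [ 0.   0.1 -3.6] w 47.9 j [-0.56  0.75  1.39  0.01  1.   -0.43]
```

Request:
servo_tool --pt "1 -0.15 -0.06 0.1 0.03 -0.06 0" --pt "1 -0.03 -0.02 0.1 0 0 0" --pt "1 0 0 0.08 0 0 0" --pt "1 0 0 0 0 0 0"

```text
t: 38.65
eef_pos: [0.5946, -0.3284, 0.0581]
eef_rot: [2.37, 2.059, 0.001]
contact_force: [-0.2, 1.0, -2.8]
gripper_width: 0.513
```

```bash
python3 - <<'E'
from h import *
to(.594,-.328,.0541,np.pi/2-.142)
E
```

```text
t 38.65 pos [ 0.5946 -0.3284  0.0581] toolx ang 1.4305 | shift/0.04 [ 0.01 -0.02  0.1 ] turn/4deg [0.03 0.01 0.02] F [-0.2  1.  -2.8] w 47.7 j [-0.57  0.76  1.4   0.    0.98 -0.43]
```

Request:
servo_tool --pt "1 0 0 0.08 0 0 0" --pt "1 0 0 0.05 0 0 0" --pt "1 0 0 0 0 0 0"

```text
t: 38.9
eef_pos: [0.5953, -0.3295, 0.0549]
eef_rot: [2.368, 2.057, 0.002]
contact_force: [1.0, -0.4, -3.0]
gripper_width: 0.518
```

```bash
python3 - <<'E'
from h import *
to(.594,-.328,.0541,np.pi/2-.142)
E
```

```text
t 38.9 pos [ 0.5953 -0.3295  0.0549] toolx ang 1.4302 | shift/0.04 [ 0.03 -0.04  0.02] turn/4deg [0.07 0.04 0.02] F [ 1.  -0.4 -3. ] w 48.2 j [-0.57  0.76  1.4  -0.    0.97 -0.43]
```

Request:
servo_tool --pt "1 0 0 0.06 0.05 0.04 0" --pt "1 0 0 0.06 0 0 0" --pt "1 0 0 0 0 0 0"

```text
t: 39.15
eef_pos: [0.5955, -0.3303, 0.055]
eef_rot: [2.371, 2.059, 0.001]
contact_force: [0.3, -0.3, -3.9]
gripper_width: 0.517
```

```bash
python3 - <<'E'
from h import *
to(.594,-.328,.0541,np.pi/2-.142)
c=Cam("side"); cv2.imwrite("pics/d23.png",cv2.resize(c.im[250:370,390:510],None,fx=5,fy=5,interpolation=cv2.INTER_CUBIC))
E
```

```text
t 39.15 pos [ 0.5955 -0.3303  0.055 ] toolx ang 1.4303 | shift/0.04 [ 0.05 -0.04  0.02] turn/4deg [0.02 0.01 0.02] F [ 0.3 -0.3 -3.9] w 48.1 j [-0.57  0.77  1.4  -0.    0.98 -0.43]
```

View pics/d23.png

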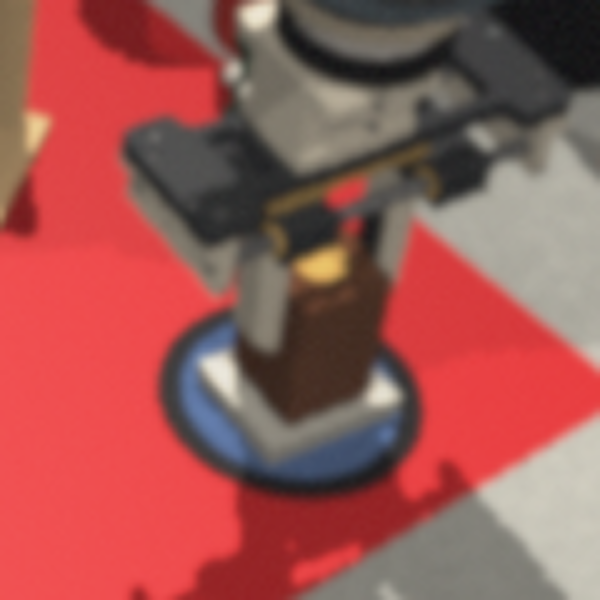

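Request:
servo_tool --pt "0 0 0 0 0 0 0" --pt "0 0 0 0 0 0 0" --pt "0 0 0 0 0 0 0" --pt "0 0 0 0 0 0 0" --pt "0 0 0 0 0 0 0" --pt "0 0 0 0 0 0 0" --pt "0 0 0 0 0 0 0" --pt "0 0 0 0 0 0 0" --pt "0 0 0 -0.3 0 0 0" --pt "0 0 0 -0.5 0 0 0" --pt "0 0 0 -0.6 0 0 0" --pt "0 0 0 -0.6 0 0 0" --pt "0 0 0 -0.6 0 0 0" --pt "0 0 0 -0.6 0 0 0" --pt "0 0 0 0 0 0 0" --pt "0 0 0 0 0 0 0"

```text
t: 40.53
eef_pos: [0.5959, -0.3302, 0.1944]
eef_rot: [2.368, 2.056, 0.003]
contact_force: [-0.2, 0.2, -0.2]
gripper_width: 1.002
```

```bash
python3 - <<'E'
from h import *
to(.594,-.328,.2,np.pi/2-.142)
c=Cam("scene","s24"); cv2.imwrite("pics/t24.png",c.top(0.39,0.65,0.02,0.22,0,0.0005))
c=Cam("wrist","w24")
E
```

```text
t 40.53 pos [ 0.5959 -0.3302  0.1944] toolx ang 1.4303 | shift/0.04 [ 0.05 -0.05 -0.14] turn/4deg [0.08 0.03 0.02] F [-0.2  0.2 -0.2] w 93.2 j [-0.57  0.61  1.3   0.    1.22 -0.43]
```

View pics/s24.png

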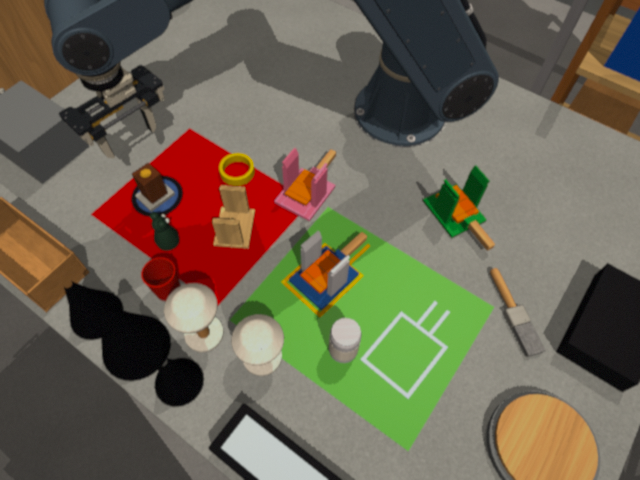

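View pics/t24.png

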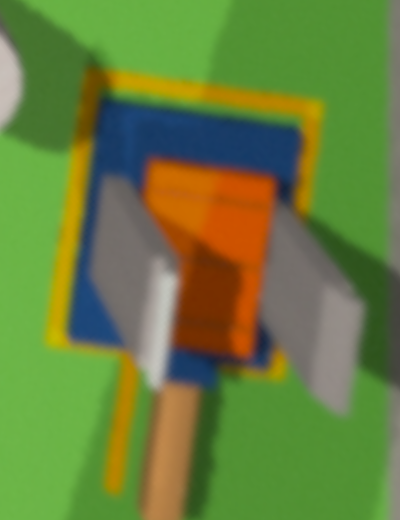

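View pics/w24.png

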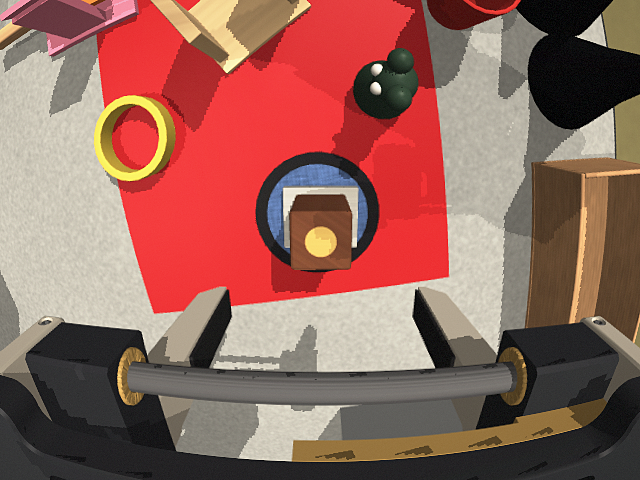

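```bash
python3 -c "
from workcell import job_done
print(job_done())"
```

```text
the job is handed in; nothing more can be done
None
```

The job is handed in, at about 40.5 s on the robot's clock; the interface gives no verdict. I pulled the blue die back clear of the tin and slid it into the yellow outline. I then moved the tamper from the dock to the round mat, regripped it, pressed the plate, lifted the tamper out and stood it back on the mat.

**Die:** after release I measured it about 3 mm from the outline's centre, with yaw within 0.01 rad. The last picture shows it in the same place with the plate up.

**Press:** the last 1.3 s of the press was held steadily with 18–20 N shown at the wrist. With the tamper's weight that is about 23 N, against the spring's 11.5 N at the bottom, so I take it to be on the hard stop.
- The plate's height in the scene picture agrees with that, but only roughly: 24–28 mm, because the image is blurred.
- I did not read `lift` or `rock` directly. The tool's tilt crept up to about 0.02 rad by the end of the hold, under the 0.03 rad limit for the plate.
- One early push overshot to about 43 N and the tamper slipped about 4 mm in the grip. I eased off and pressed again.

**Final state:** the tamper stands upright within a few millimetres of the mat's centre, released. The gripper is open above it, and the wrist force is about zero. No bystander appears moved in the last scene picture.

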